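Crack the dry box's stuck lid with a screwdriver through its eye

TASK

The lid of the dry box is stuck on its rubber seal: pick up the screwdriver, run its shaft through the steel eye on the closed lid and use it to pull the lid up off its seal, without touching the lid with the robot itself and without letting it fly open when the seal lets go. Finish while still holding the screwdriver through the eye, keeping the lid still and slightly open, with a gap of about 20 mm at its front edge. Leave the other things on the bench where they are.

Things in the scene. Friction and masses are not known exactly. Their poses are not given: they have to be found in the camera images.
- handle (a point): point in the handle of a flat screwdriver (238 mm long, about 0.11 kg) lying loose on the bench. Handle 28 mm wide, 26 high, 97 long; this point is on its axis, 13 mm over the bench, 28 mm from the handle's shaft end, 69 mm from its butt; grip across here. y runs along the screwdriver from tip towards butt, z up as it lies
- shaft_mid (a point): point on the axis of the screwdriver's round steel shaft (6 mm thick), 95 mm towards the tip from the handle point, 67 mm from the tip point; same axes
- shaft_tip (a point): tip of the screwdriver's shaft, on its axis, 162 mm from the handle point; same axes
- pull_eye (a point): hole centre of the steel eye standing on the lid of the dry box, mid front edge. Round hole 17 mm wide, ring 31 mm outside, 6.6 mm thick; centre 29 mm above the lid's top, 98 mm above the bench. y runs along the hole and is parallel to the hinge (+y to the robot's left), x points to the hinge at the back, z up from the lid. The shaft may enter from either side
- lid_hinge (a point): middle of the lid's hinge line at the back, 62 mm above the bench; axes as the eye's. Dry box: pale grey steel box screwed to the bench, 124 mm front to back, 144 wide; aluminium lid 130 x 148 x 7 mm, underside at hinge height, front edge 132 mm in front of the hinge. The eye is 112 mm in front of the hinge and 36 mm above it (lid shut)
- dry_box_lid (a joint): lid angle in rad: 0 shut, grows as the front edge rises (0.15 is a gap of 20 mm). The lid sticks to its seal: at the eye an upward pull of about 9 to 10 N starts it, falling to about 3 or 4 N once it has risen some 6 mm (0.06 rad); let go, it falls shut and seals again
- leads (a point): middle of a bundle of black leads, 40 mm thick, that hangs at the right edge of the bench, rising steeply from the bench edge to high above (leaning away from the robot); it is fixed and stiff: keep arm and gripper clear of it. The shaft has more room entering the eye from the left
- sanding_block: wooden sanding block 64 x 112 x 28 mm, loose bystander on the bench; origin under its centre
- offcut: small wood offcut 42 x 70 x 20 mm, loose bystander; origin under its centre
- chisel: wood chisel lying flat, 29 x 228 x 29 mm with a flat blade, loose bystander (not the tool for this job); origin under its centre, handle to its own +y
- nail_jar: glass jar of nails with a brown lid, 62 mm wide, 85 mm tall, loose bystander; origin under its centre

How it is judged:
By the outcome, as a careful person would: the job done as asked, in the order asked, and still so for the second after the job is handed in, while the arm keeps its last pose, push and grip.
It also fails if it takes over 48 s, if anything falls off the work surface, if the arm or the gripper's body presses on something with over 40 N, if the wrist force passes 120 N, or if a joint passes its speed limit or range.

ROBOT

A 6-joint arm with a two-finger parallel gripper is mounted at the origin on a cart in front of the work surface, level with it; the furniture and walls round the work are solid. World frame = base frame: x ahead of the robot, y to its left, z up, the work surface at z = 0. Lengths are in m, angles in rad, forces in N, time in s.
With the tool pointing down it reaches from about 0.375 to 0.9 m from the base axis. Payload 3.1 kg.
Tool frame: the origin (TCP) lies between the finger pads; the fingertips stand 19 mm ahead of it and the grasp point (between the pads) is the TCP; z points along the fingers, y is the line along which they close (so a half turn about z gives the same grasp; the last joint's range is limited). The gripper opens to 87 mm and grips with 3 to 60 N. Pads are 19 mm wide; open, the fingers measure 117 mm over their backs; the gripper's body (75 mm by 190 mm) begins 51 mm behind the grasp point.
Start: joints at [-1.51, 0.527, 1.433, -0, 1.181, -0.178], TCP at [0.148, -0.607, 0.217] pointing down, gripper open.
Joint ranges: [-3.08, 3.08], [-0.75, 2.2], [0.22, 2.44], [-1.43, 4.57], [0, 2.65], [-2.85, 2.85]. Speed limits (rad/s): [2.79, 2.79, 3.14, 3.14, 3.14, 3.14].

INTERFACE

Orientations are given as a unit quaternion [w, x, y, z].
In Python, from workcell import monitor, eyes, manip gives the robot as it stands.
- The arm moves only by the shell command python3 -m pendant 'ROWS'. ROWS is JSON, a list of rows, each a list of 3 entries, a list of its own where there are three numbers: the shift along the world's x, y, z normalised to -1 to 1, where 1 is 50 cm, then the turn, a rotation vector about the world's x, y, z normalised to -1 to 1, where 1 is 45 degrees, then the closure in counts, from 0 (fully open) to 255 (shut). A call has 1 to 10 rows; each row is the pose to reach, as a shift and turn from the pose commanded when the call began; what a row does not reach only later rows make up. A row lasts 1/12 s, in which the tool goes at most 41.7 mm and 7.16 degrees, less where a joint would pass 70% of its speed; a pose out of reach is approached as far as the arm can. A call with a number of a shift or a turn outside -1 to 1 is refused whole. A call with a gripper value outside its range is refused whole. The fingers move at their own pace and stop on an object; the grip force is fixed at half the most. Time passes only in rows, so rows that repeat a pose let the fingers close. It gives the time, the measured TCP pose, the force, the opening and the grip force at its end, in the units of the state.
- monitor.get_obs(): the state, without advancing time (a new reading comes with each control period).
- eyes.camera(name): name is "scene" or "top" or "wrist"; returns a dict with "color" (400x640x3 uint8, blue, green, red), "fov_y" (degrees; the focal length in pixels is half the picture's height over the tangent of half this angle, whatever the lens; pixels are square), "cx", "cy" (the principal point, pixels), "k1" (the pictures are not rectified: a ray, as slopes to the right and down, at radius r is drawn at 1 + k1 r^2 times it, then the intrinsics apply), "eye" and "orientation" of the camera in the world. Camera axes: x right, y up, looking along -z (the intrinsics and any distortion apply to the point x, -y, -z); pixel columns grow to the right and rows downward; lengths in m; the calibration is good to about 2 mm. A picture is of the moment at which its call begins. There is no depth.
- manip.hand_in(): hands the job in; it is judged then, once.
The state is a dict: "time": time; "q": joint angles; "qd": joint speeds; "joint_efforts": joint torques, N m; "eef_pos": TCP position; "tool_rot": TCP orientation; "contact_force": force on the tool from outside, world axes, zero at the start; "moment": the same for the moment, N m; "gripper_width": finger opening in m; "finger_force": force on a finger pad.
Only numpy, scipy, OpenCV 4.12 (cv2) and the standard library are available. Lean on these libraries where they do the work, as an engineer would, in place of code of your own. Each camera call takes 0.05 s, during which the arm holds its last target. There are 200 camera calls.

## Working session

There is one attempt and no reset: what is moved stays moved. The work goes in short steps, Python scripts to look and compute and a shell command to move; the robot and the scene stay as the last step left them, time stands still between calls to the robot, and variables do not carry over. Pictures are saved under pics/ and viewed, at most 10 in all, crops included, and the job is handed in when it is done.

```bash
ls; mkdir -p pics
cat > h.py <<'E'
import numpy as np, cv2
from scipy.spatial.transform import Rotation as R
from workcell import monitor, eyes, manip
def rot(q): return R.from_quat([q[1],q[2],q[3],q[0]]).as_matrix()
def K(c):
    h,w=400,640; f=h/2/np.tan(np.radians(c["fov_y"])/2)
    return np.array([[f,0,c["cx"]],[0,f,c["cy"]],[0,0,1]]), np.array([c["k1"],0,0,0,0.])
def ray(c,uv):
    k,d=K(c); p=cv2.undistortPoints(np.array(uv,float).reshape(-1,1,2),k,d).reshape(-1,2)
    v=np.c_[p[:,0],-p[:,1],-np.ones(len(p))]
    return v@rot(c["orientation"]).T
def onz(c,uv,z):
    v=ray(c,uv); z=np.broadcast_to(z,len(v)); e=np.array(c["eye"]); return e+v*((z-e[2])/v[:,2])[:,None]
def proj(c,P):
    k,d=K(c); p=(np.atleast_2d(P)-np.array(c["eye"]))@rot(c["orientation"]); p=p*[1,-1,-1]
    return cv2.projectPoints(p,np.zeros(3),np.zeros(3),k,d)[0].reshape(-1,2)
def tri(c1,u1,c2,u2):
    a=[];b=[]
    for c,u in((c1,u1),(c2,u2)):
        v=ray(c,[u])[0];v/=np.linalg.norm(v);M=np.eye(3)-np.outer(v,v);a.append(M);b.append(M@np.array(c["eye"]))
    return np.linalg.solve(sum(a),sum(b))
E
python3 - <<'E'
from h import *
import pickle
cs={n:eyes.camera(n) for n in("scene","top")}
pickle.dump(cs,open("c.pkl","wb"))
for n,c in cs.items():
    cv2.imwrite(f"pics/{n}0.png",c["color"]); print(n,{k:v for k,v in c.items() if k!="color"})
print(monitor.get_obs())
E
```

```text
pics
scene {'fov_y': 42.26299470389624, 'cx': 310.8417196047269, 'cy': 197.7886192101446, 'k1': -0.12099914459243187, 'eye': array([-0.11832124,  0.63607562,  1.10543034]), 'orientation': array([-0.4391166 , -0.15404729,  0.30944641,  0.82927014])}
top {'fov_y': 55.97873254125638, 'cx': 316.921946308979, 'cy': 195.895482455858, 'k1': -0.07819172433627057, 'eye': array([0.49766412, 0.14817356, 0.99428409]), 'orientation': array([-0.70203899, -0.03725402,  0.0175718 ,  0.71094629])}
{'time': 0.1, 'q': array([-1.50949954e+00,  5.28368032e-01,  1.43375044e+00,  5.43655490e-05,
        1.18142983e+00, -1.78488236e-01]), 'qd': array([ 0.00046305, -0.00048671, -0.00153285, -0.00171906,  0.00116155,
       -0.00084309]), 'joint_efforts': array([-9.89388936e-04, -4.40987170e+01, -1.77150840e+01,  6.35750801e-02,
        5.34211728e-02, -3.09481106e-05]), 'eef_pos': array([ 0.14844356, -0.60643312,  0.21608024]), 'tool_rot': array([-9.74672154e-04,  9.92822260e-01,  1.19595164e-01,  8.23583265e-05]), 'contact_force': array([-0.15208827,  0.16749216,  0.49724962]), 'moment': array([-0.00619573,  0.00627948, -0.00891072]), 'finger_force': 0.0, 'gripper_width': 0.08712374268086773}
```

View pics/top0.png

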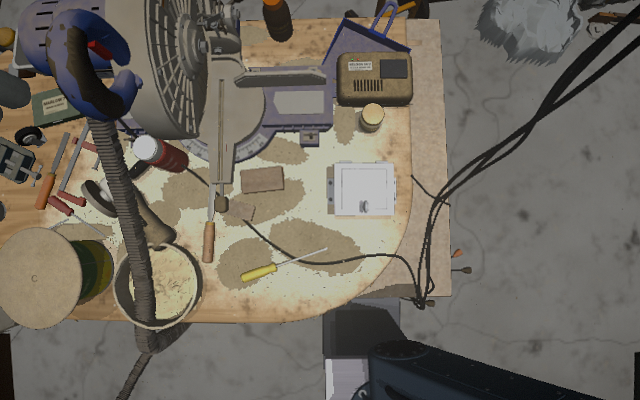

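View pics/scene0.png

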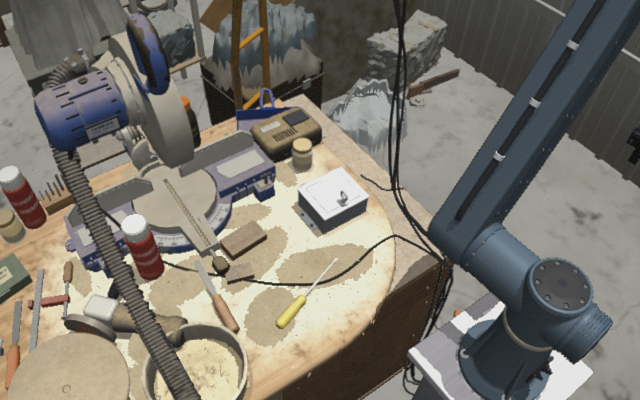

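The top view shows the screwdriver with its butt at about (242,278) and tip at (327,248). The lid spans (335..395, 163..215), with the eye at about (364,206). The leads are on the right at about x=430. The scene view shows the eye at about (343,197). I'll zoom in next.

Run:
```python
from h import *
import pickle
cs=pickle.load(open("c.pkl","rb"))
t=cs["top"]["color"][155:290,230:400];s=cs["scene"]["color"][160:340,265:385]
a=cv2.resize(t,None,fx=3,fy=3,interpolation=cv2.INTER_CUBIC);b=cv2.resize(s,None,fx=2.3,fy=2.3,interpolation=cv2.INTER_CUBIC)
o=np.zeros((420,800,3),np.uint8);o[:a.shape[0],:a.shape[1]]=a;b=b[:, :280];o[:b.shape[0],515:515+b.shape[1]]=b
cv2.imwrite("pics/z.png",o)
c=cs["top"]
print(onz(c,[(242,278),(276,266),(327,248)],.013))
print(onz(c,[(335,163),(395,165),(393,215),(335,215)],.069))
print(onz(c,[(364,206)],.105))
print(tri(cs["top"],(364,206),cs["scene"],(343,197)))
```

```text
[[0.36226605 0.37278985 0.013     ]
 [0.39300837 0.28346498 0.013     ]
 [0.43836951 0.15051659 0.013     ]]
[[ 0.65104038  0.12770391  0.069     ]
 [ 0.64388441 -0.02088727  0.069     ]
 [ 0.52021453 -0.01250751  0.069     ]
 [ 0.52210103  0.12968486  0.069     ]]
[[0.54149625 0.06164725 0.105     ]]
[0.54234622 0.06003913 0.08818885]
```

View pics/z.png

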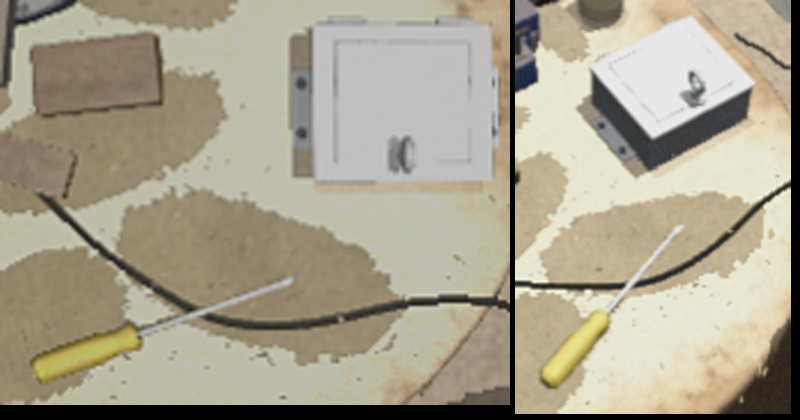

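The zoom sharpens the screwdriver's butt, collar and tip, and the lid corners: in top pixels (334.3,164), (393.3,163), (394.3,215.3) and (334.7,215.3), with the eye at (363.7,206.3). Next I'll locate the leads in 3D, because the arm has to swing past them.

Run:
```python
from h import *
import pickle
cs=pickle.load(open("c.pkl","rb"));t,s=cs["top"],cs["scene"]
poly=np.array([(443,265),(428,235),(408,185),(394,130),(397,60),(401,0)],float)
for u in [(425,300),(428,270),(430,235),(434,205),(450,188),(480,165),(520,130),(560,95),(610,40)]:
    v=ray(t,[u])[0]; best=None
    for z in np.arange(0,.9,.01):
        P=np.array(t["eye"])+v*((z-t["eye"][2])/v[2]); p=proj(s,P)[0]
        d=abs(cv2.pointPolygonTest(poly.astype(np.float32).reshape(-1,1,2),(float(p[0]),float(p[1])),True)) 
        # distance to open polyline
        d=min(np.linalg.norm(p-(a+np.clip((p-a)@(b-a)/((b-a)@(b-a)),0,1)*(b-a))) for a,b in zip(poly[:-1],poly[1:]))
        if best is None or d<best[0]: best=(d,P,p)
    print(u,best[0].round(1),best[1].round(3),best[2].round())
c=t
L=onz(c,[(334.3,164.3),(393.3,163),(394.3,215.3),(334.7,215.3)],.069);print(L, L.mean(0))
```

```text
(425, 300) 0.2 [0.435 0.069 0.68 ] [400.   6.]
(428, 270) 0.6 [0.45  0.045 0.6  ] [399.  40.]
(430, 235) 0.1 [ 0.481 -0.004  0.43 ] [396.  96.]
(434, 205) 5.2 [ 0.533 -0.057  0.27 ] [389. 130.]
(450, 188) 2.6 [ 0.571 -0.106  0.22 ] [391. 129.]
(480, 165) 0.1 [ 0.602 -0.13   0.32 ] [396.  88.]
(520, 130) 0.0 [ 0.639 -0.151  0.43 ] [398.  40.]
(560, 95) 0.3 [ 0.668 -0.169  0.51 ] [401.   3.]
(610, 40) 7.7 [ 0.796 -0.327  0.42 ] [408.  -2.]
[[ 0.64780578  0.1294917   0.069     ]
 [ 0.64894987 -0.01681931  0.069     ]
 [ 0.5194352  -0.01567955  0.069     ]
 [ 0.5213743   0.13043178  0.069     ]] [0.58439129 0.05685616 0.069     ]
```

```bash
python3 -m pendant '[[[-0.1,0.39,0.06],[0,0,0],0],[[-0.1,0.39,0.06],[0,0,0],0],[[-0.1,0.39,0.06],[0,0,0],0],[[-0.1,0.39,0.06],[0,0,0],0],[[-0.1,0.39,0.06],[0,0,0.15],0],[[0.3,0.61,0.06],[0,0,0.7],0],[[0.3,0.61,0.06],[0,0,0.7],0],[[0.3,0.61,0.06],[0,0,0.7],0],[[0.3,0.61,0.06],[0,0,0.7],0],[[0.3,0.61,0.06],[0,0,0.7],0]]'
```

```text
time: 0.93
eef_pos: [0.2821, -0.3104, 0.247]
tool_rot: [0.0, 0.923, 0.385, -0.0]
contact_force: [0.2, -0.9, -0.7]
gripper_width: 0.087
finger_force: 0.0
```

```bash
python3 -m pendant '[[[0.24,0.6,0],[0,0,0.89],0],[[0.24,0.6,0],[0,0,0.89],0],[[0.24,0.6,0],[0,0,0.89],0],[[0.24,0.6,0],[0,0,0.89],0],[[0.24,0.6,0],[0,0,0.89],0],[[0.24,0.6,0],[0,0,0.89],0],[[0.24,0.6,0],[0,0,0.89],0],[[0.24,0.6,0],[0,0,0.89],0]]'; python3 -m pendant '[[[-0.06,0.6,-0.1],[0,0,0.52],0],[[-0.06,0.6,-0.1],[0,0,0.52],0],[[-0.06,0.6,-0.1],[0,0,0.52],0],[[-0.06,0.6,-0.1],[0,0,0.52],0],[[-0.06,0.6,-0.1],[0,0,0.52],0],[[-0.06,0.6,-0.1],[0,0,0.52],0],[[-0.06,0.6,-0.1],[0,0,0.52],0],[[-0.06,0.6,-0.1],[0,0,0.52],0],[[-0.06,0.6,-0.1],[0,0,0.52],0],[[-0.06,0.6,-0.1],[0,0,0.52],0]]'
python3 - <<'E'
from h import *
import pickle
c=eyes.camera("wrist");pickle.dump(c,open("w.pkl","wb"));cv2.imwrite("pics/w1.png",c["color"])
o=monitor.get_obs();print(o["eef_pos"],o["tool_rot"],o["q"],c["eye"])
print(proj(c,[[.4384,.1505,.013],[.386,.304,.013],[.362,.373,.013]]))
E
```

```text
time: 1.6
eef_pos: [0.4011, -0.0087, 0.2469]
tool_rot: [-0.0, 0.735, 0.678, 0.0]
contact_force: [0.7, -0.5, 0.2]
gripper_width: 0.0871
finger_force: 0.0
time: 2.43
eef_pos: [0.3703, 0.2887, 0.1964]
tool_rot: [-0.0, 0.582, 0.813, -0.001]
contact_force: [0.6, 0.4, -0.2]
gripper_width: 0.0871
finger_force: 0.0
[0.37053612 0.28784879 0.19667674] [-9.09689304e-05  5.82542812e-01  8.12799731e-01 -6.79407552e-04] [ 4.21985919e-01  3.50156732e-01  1.83403788e+00 -6.42818496e-04
  9.58664122e-01  9.52669446e-02] [0.34818004 0.3579263  0.36353393]
[[330.96027336 295.62095774]
 [332.56890195 169.83108508]
 [332.9806987  102.78102585]]
```

View pics/w1.png

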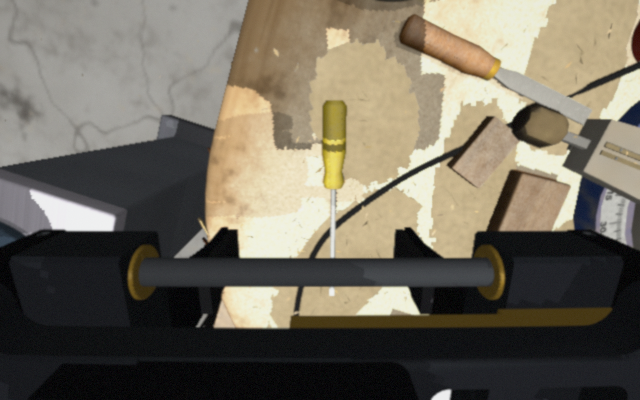

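The wrist view shows the screwdriver with its butt at (335,100), handle end at (333,188) and tip at (332,294), lined up with the gripper and matching my projection. Next I'll work out the correction.

Run:
```python
from h import *
import pickle
c=pickle.load(open("w.pkl","rb"))
P=onz(c,[(335,100),(333,188),(332,294)],[.018,.015,.013]);print(P)
d=P[0]-P[2];L=np.hypot(*d[:2]);print(L,np.degrees(np.arctan2(-d[1],-d[0])))
h=P[2]+d/L*.162;h2=P[1]+d/L*.028;print(h,h2)
o=monitor.get_obs();M=rot(o["tool_rot"]);print(M[:,1],np.degrees(np.arctan2(M[1,1],M[0,1])),(h-o["eef_pos"])/.5)
```

```text
[[0.36287959 0.37614014 0.018     ]
 [0.39330564 0.28459939 0.015     ]
 [0.43886747 0.15314115 0.013     ]]
0.23559013315074254 -71.1832330964262
[0.38661555 0.30648304 0.01643817] [0.38427444 0.31110293 0.01559425]
[ 0.94698116  0.32128682 -0.00121043] 18.7407785435158 [ 0.03215885  0.03726851 -0.36047713]
```

```bash
python3 -m pendant '[[[0.03,0.04,-0.1],[0,0,0],0],[[0.03,0.04,-0.2],[0,0,0],0],[[0.03,0.04,-0.27],[0,0,0],0],[[0.03,0.04,-0.32],[0,0,0],0],[[0.03,0.04,-0.345],[0,0,0],0],[[0.03,0.04,-0.345],[0,0,0],0],[[0.03,0.04,-0.345],[0,0,0],0]]'
python3 -m pendant '[[[0,0,0],[0,0,0],255],[[0,0,0],[0,0,0],255],[[0,0,0],[0,0,0],255],[[0,0,0],[0,0,0],255],[[0,0,0],[0,0,0],255],[[0,0,0],[0,0,0],255],[[0,0,0],[0,0,0],255],[[0,0,0],[0,0,0],255],[[0,0,0],[0,0,0],255],[[0,0,0],[0,0,0],255]]'
```

```text
time: 3.07
eef_pos: [0.3863, 0.3069, 0.0242]
tool_rot: [-0.0, 0.584, 0.812, -0.001]
contact_force: [0.7, 0.5, -0.2]
gripper_width: 0.0871
finger_force: 0.0
time: 3.9
eef_pos: [0.386, 0.3083, 0.0244]
tool_rot: [-0.0, 0.583, 0.813, -0.0]
contact_force: [0.5, -1.3, 0.3]
gripper_width: 0.0283
finger_force: 0.0
```

```bash
python3 -m pendant '[[[0,0,0],[0,0,0],255],[[0,0,0],[0,0,0],255],[[0,0,0],[0,0,0],255],[[0,0,0.04],[0,0,0],255],[[0,0,0.08],[0,0,0],255],[[0,0,0.14],[0,0,0],255],[[0,0,0.2],[0,0,0],255],[[0,0,0.24],[0,0,0],255],[[0,0,0.24],[0,0,0],255]]'
```

```text
time: 4.65
eef_pos: [0.3885, 0.3096, 0.1483]
tool_rot: [0.002, 0.583, 0.813, 0.004]
contact_force: [1.5, -0.2, 0.2]
gripper_width: 0.0001
finger_force: 0.0
```

The fingers closed on nothing. I'll look again.

```bash
python3 -m pendant '[[[0,0,0],[0,0,0],0],[[0,0,0],[0,0,0],0],[[0,0,0],[0,0,0],0],[[0,0,0],[0,0,0],0],[[0,0,0],[0,0,0],0],[[0,0,0],[0,0,0],0]]'
python3 - <<'E'
from h import *
import pickle
c=eyes.camera("wrist");t=eyes.camera("top");pickle.dump((c,t),open("w2.pkl","wb"))
o=monitor.get_obs();print(o["eef_pos"],o["tool_rot"],o["gripper_width"],c["eye"])
a=np.vstack([cv2.resize(c["color"][:,100:540],(440,400)),cv2.resize(t["color"][200:300,200:310],(440,200))]);a=np.hstack([c["color"][0:400,100:540],cv2.resize(t["color"][190:300,220:320],(360,400),interpolation=cv2.INTER_CUBIC)])
cv2.imwrite("pics/w2.png",a)
E
```

```text
time: 5.15
eef_pos: [0.3856, 0.3081, 0.1436]
tool_rot: [-0.0, 0.583, 0.813, -0.001]
contact_force: [-0.0, 1.1, -1.0]
gripper_width: 0.0325
finger_force: 0.0
[0.38582585 0.30819887 0.14395205] [-2.53675093e-04  5.82921537e-01  8.12528281e-01 -4.56981376e-04] 0.04046901891020831 [0.36379761 0.37738583 0.31072176]
```

View pics/w2.png

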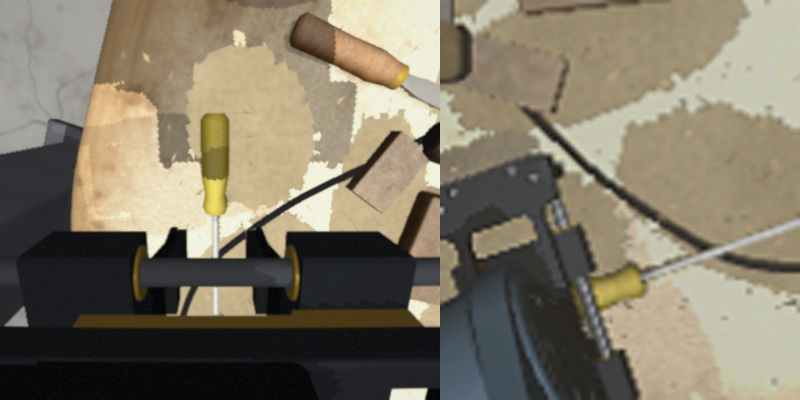

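Run:
```python
from h import *
import pickle
c,t=pickle.load(open("w2.pkl","rb"))
P=onz(c,[(315,113),(315,213),(316,275)],[.018,.015,.013]);print(P)
q=[(640-440)/3.6+220,272/400*110+190];P2=onz(t,[q,(327,248)],.013);print(q,P2)
print(proj(c,[[.386,.308,.024],[.386,.308,.1438]]))
print(monitor.get_obs()["gripper_width"])
```

```text
[[0.36275888 0.37643504 0.018     ]
 [0.39330721 0.28534919 0.015     ]
 [0.41648962 0.2195557  0.013     ]]
[275.55555555555554, 264.8] [[0.39611245 0.28460597 0.013     ]
 [0.43836951 0.15051659 0.013     ]]
[[315.25130979 192.01694109]
 [314.50015673 243.18437002]]
0.04046901891020831
```

```bash
python3 -m pendant '[[[0,0,0],[0,0,0],0],[[0,0,0],[0,0,0],0],[[0,0,-0.05],[0,0,0],0],[[0,0,-0.12],[0,0,0],0],[[0,0,-0.18],[0,0,0],0],[[0,0,-0.22],[0,0,0],0],[[0,0,-0.244],[0,0,0],0],[[0,0,-0.244],[0,0,0],0],[[0,0,-0.244],[0,0,0],255],[[0,0,-0.244],[0,0,0],255]]'
python3 -m pendant '[[[0,0,0],[0,0,0],255],[[0,0,0],[0,0,0],255],[[0,0,0],[0,0,0],255],[[0,0,0],[0,0,0],255],[[0,0,0],[0,0,0],255],[[0,0,0],[0,0,0],255],[[0,0,0],[0,0,0],255],[[0,0,0],[0,0,0],255],[[0,0,0],[0,0,0],255],[[0,0,0],[0,0,0],255]]'
python3 -m pendant '[[[0,0,0],[0,0,0],255],[[0,0,0],[0,0,0],255],[[0,0,0],[0,0,0],255]]'
```

```text
time: 6.08
eef_pos: [0.3866, 0.3086, 0.0231]
tool_rot: [0.0, 0.583, 0.813, 0.001]
contact_force: [-0.4, 1.1, 0.2]
gripper_width: 0.0798
finger_force: 0.0
time: 6.92
eef_pos: [0.386, 0.3083, 0.0224]
tool_rot: [-0.0, 0.583, 0.813, -0.0]
contact_force: [-0.6, 0.3, -0.0]
gripper_width: 0.0149
finger_force: 0.0
time: 7.17
eef_pos: [0.386, 0.3083, 0.0224]
tool_rot: [-0.0, 0.583, 0.813, -0.0]
contact_force: [0.2, -0.5, 0.1]
gripper_width: 0.0018
finger_force: 0.0
```

Still closing on nothing, so I'll look while the gripper is down.

Run:
```python
from h import *
import pickle
c=eyes.camera("wrist");s=eyes.camera("scene");t=eyes.camera("top");pickle.dump((c,s,t),open("w3.pkl","wb"))
for n,k in(("w",c),("s",s),("t",t)): print(n,proj(k,[[.386,.3083,.0224],[.386,.3083,.003],[.439,.153,.013],[.3933,.285,.013]]).round(1).tolist())
a=cv2.resize(s["color"][220:350,220:360],(430,400),interpolation=cv2.INTER_CUBIC)
b=cv2.resize(c["color"][50:350,190:450],(346,400))
cv2.imwrite("pics/w3.png",np.hstack([a,b]))
```

```text
w [[313.9, 242.7], [314.1, 230.5], [315.3, 438.4], [313.3, 272.7]]
s [[296.6, 301.5], [296.7, 305.5], [336.2, 257.6], [303.1, 296.4]]
t [[265.9, 269.2], [267.1, 268.3], [326.0, 247.8], [275.4, 265.9]]
```

View pics/w3.png

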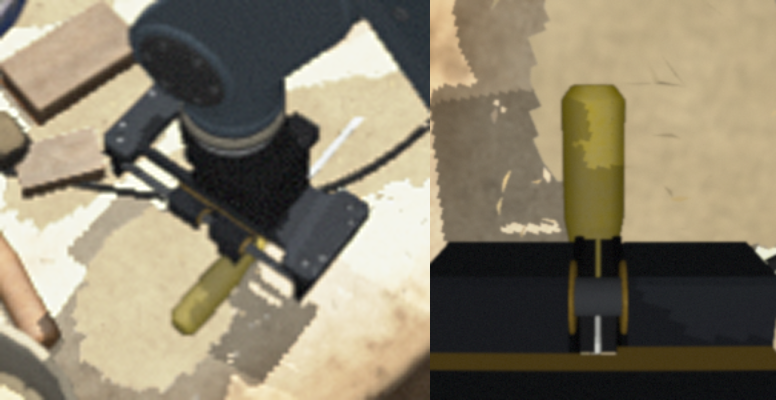

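The closed fingers seem to sit over the handle's neck, around wrist row 230. I'll check the predicted fingertip positions against the first wrist picture, where the open fingertips are at columns 237 and 395, row about 230.

Run:
```python
from h import *
import pickle
c=pickle.load(open("w.pkl","rb"));print(K(c),rot(c["orientation"]).round(3),c["eye"])
M=R.from_quat([.58254,.8128,-.00068,-.00009]).as_matrix();p=np.array([.37053,.28785,.19667])
for z in(-.05,-.02,0,.019): print(z,proj(c,[p+M@[0,s*.0435,z] for s in(-1,1)]).round(1).tolist())
c3,s3,t3=pickle.load(open("w3.pkl","rb"))
o=monitor.get_obs();print(o["eef_pos"],o["gripper_width"],o["contact_force"],o["finger_force"])
P=[[.3628,.3764,.018],[.3933,.2853,.015]];print(proj(c3,P))
a=cv2.resize(t3["color"][235:300,225:335],(790,467),interpolation=cv2.INTER_CUBIC);b=cv2.resize(c3["color"][190:330,240:390],(500,467))
cv2.imwrite("pics/w4.png",cv2.resize(np.hstack([a[:,:300*1],b]),(800,467)))
```

```text
(array([[312.69083323,   0.        , 315.88558428],
       [  0.        , 312.69083323, 197.54479553],
       [  0.        ,   0.        ,   1.        ]]), array([-0.02466153,  0.        ,  0.        ,  0.        ,  0.        ])) [[ 0.947 -0.31  -0.084]
 [ 0.321  0.913  0.25 ]
 [-0.001 -0.264  0.965]] [0.34818004 0.3579263  0.36353393]
-0.05 [[210.7, 291.9], [415.6, 292.0]]
-0.02 [[229.5, 259.9], [397.9, 259.9]]
0 [[238.6, 244.1], [389.2, 244.2]]
0.019 [[245.7, 232.0], [382.5, 232.0]]
[0.38599881 0.30830963 0.02243921] 0.0002874747874887255 [-1.06777356  0.57266714 -0.30123588] 0.0
[[313.21729874 113.71187038]
 [313.37919484 273.88437898]]
```

View pics/w4.png

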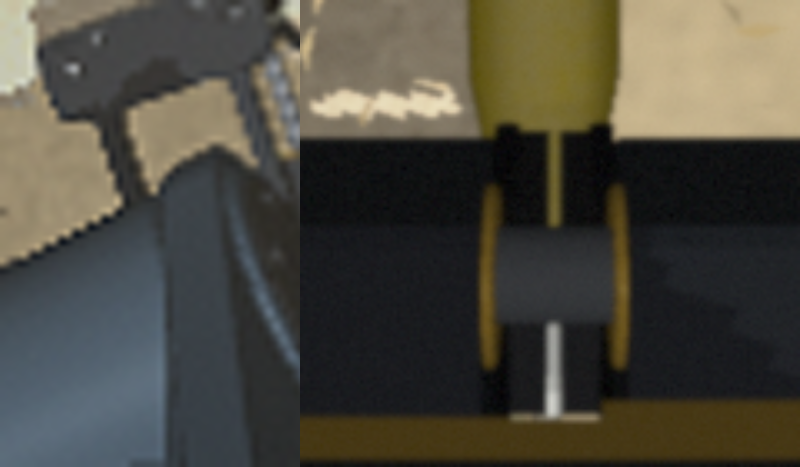

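The visible fingertips end about 20 mm short of where the stated TCP puts them, and they lie over the handle without touching it. I'll open and go lower in small steps, watching the force.

```bash
python3 -m pendant '[[[0,0,0],[0,0,0],0],[[0,0,0],[0,0,0],0],[[0,0,0],[0,0,0],0],[[0,0,0],[0,0,0],0],[[0,0,0],[0,0,0],0],[[0,0,0],[0,0,0],0],[[0,0,0],[0,0,0],0],[[0,0,0],[0,0,0],0],[[0,0,0],[0,0,0],0],[[0,0,0],[0,0,0],0]]'
python3 -m pendant '[[[0,0,-0.005],[0,0,0],0],[[0,0,-0.008],[0,0,0],0],[[0,0,-0.008],[0,0,0],0]]'
```

```text
time: 8.15
eef_pos: [0.386, 0.3083, 0.0224]
tool_rot: [-0.0, 0.583, 0.813, -0.0]
contact_force: [-0.5, -0.8, 0.2]
gripper_width: 0.0589
finger_force: 0.0
time: 8.4
eef_pos: [0.3858, 0.3082, 0.0181]
tool_rot: [-0.0, 0.583, 0.813, -0.0]
contact_force: [-0.7, -0.1, 0.7]
gripper_width: 0.0789
finger_force: 0.0
```

```bash
python3 -m pendant '[[[0,0,-0.004],[0,0,0],0],[[0,0,-0.008],[0,0,0],0],[[0,0,-0.008],[0,0,0],0]]'; python3 -m pendant '[[[0,0,-0.004],[0,0,0],0],[[0,0,-0.008],[0,0,0],0],[[0,0,-0.008],[0,0,0],0]]'
```

```text
time: 8.65
eef_pos: [0.3858, 0.3082, 0.014]
tool_rot: [-0.0, 0.583, 0.813, -0.0]
contact_force: [-0.4, -0.2, -0.4]
gripper_width: 0.0862
finger_force: 0.0
time: 8.9
eef_pos: [0.3858, 0.3082, 0.0101]
tool_rot: [-0.0, 0.583, 0.813, -0.0]
contact_force: [-0.3, -0.8, -0.3]
gripper_width: 0.087
finger_force: 0.0
```

Run:
```python
from h import *
import pickle
c=eyes.camera("wrist");pickle.dump(c,open("w5.pkl","wb"))
M=rot(monitor.get_obs()["tool_rot"]);p=monitor.get_obs()["eef_pos"];print(p,monitor.get_obs()["contact_force"])
for z in(0,.019): print(z,proj(c,[p+M@[0,s*.0435,z] for s in(-1,1)]+[p+M@[s2,s*.0435,z] for s in(-1,1) for s2 in (-.0095,.0095)]).round(1).tolist())
cv2.imwrite("pics/w5.png",cv2.resize(c["color"][60:340,130:500],(740,560)))
```

```text
[0.38588052 0.3082292  0.0102177 ] [ 0.51599344 -0.04786417 -0.09623504]
0 [[238.7, 242.9], [389.3, 242.6], [239.8, 257.9], [237.6, 227.4], [388.3, 257.6], [390.4, 227.2]]
0.019 [[245.8, 230.8], [382.6, 230.6], [246.7, 244.6], [244.8, 216.7], [381.8, 244.4], [383.4, 216.4]]
```

View pics/w5.png

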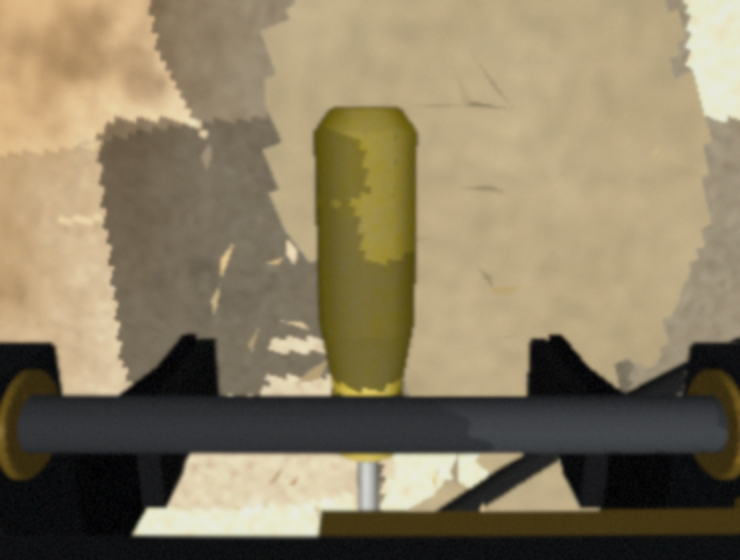

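The fingertips at (237,229) and (394,229) match points at the TCP height. So the reported TCP is about 19 mm too far along the tool, and the tips now stand at z≈0.010. I'll go 5 mm lower and 8 mm towards the butt, away from the taper, then close.

```bash
python3 -m pendant '[[[-0.005,0.015,-0.005],[0,0,0],0],[[-0.005,0.015,-0.01],[0,0,0],0],[[-0.005,0.015,-0.01],[0,0,0],255],[[-0.005,0.015,-0.01],[0,0,0],255],[[-0.005,0.015,-0.01],[0,0,0],255],[[-0.005,0.015,-0.01],[0,0,0],255],[[-0.005,0.015,-0.01],[0,0,0],255],[[-0.005,0.015,-0.01],[0,0,0],255],[[-0.005,0.015,-0.01],[0,0,0],255],[[-0.005,0.015,-0.01],[0,0,0],255]]'
python3 -m pendant '[[[0,0,0],[0,0,0],255],[[0,0,0],[0,0,0],255],[[0,0,0],[0,0,0],255],[[0,0,0],[0,0,0],255],[[0,0,0],[0,0,0],255],[[0,0,0],[0,0,0],255]]'
```

```text
time: 9.78
eef_pos: [0.3836, 0.3158, 0.0055]
tool_rot: [0.0, 0.583, 0.812, 0.0]
contact_force: [0.4, 0.6, 0.3]
gripper_width: 0.0418
finger_force: 0.0
time: 10.28
eef_pos: [0.3833, 0.3157, 0.0055]
tool_rot: [-0.0, 0.583, 0.813, -0.0]
contact_force: [-0.3, -0.8, 0.4]
gripper_width: 0.0267
finger_force: 30.0
```

```bash
python3 -m pendant '[[[0,0,0.03],[0,0,0],255],[[0,0,0.07],[0,0,0],255],[[0,0,0.12],[0,0,0],255],[[0,0,0.17],[0,0,0],255],[[0,0,0.22],[0,0,0],255],[[0,0,0.26],[0,0,0],255],[[0,0,0.26],[0,0,0],255]]'
python3 -m pendant '[[[0.08,-0.01,0],[0,0,-0.1],255],[[0.14,-0.03,0],[0,0,-0.2],255],[[0.2,-0.04,0],[0,0,-0.3],255],[[0.26,-0.06,0],[0,0,-0.36],255],[[0.3,-0.07,0],[0,0,-0.42],255],[[0.316,-0.08,0],[0,0,-0.42],255],[[0.316,-0.08,0],[0,0,-0.42],255],[[0.316,-0.08,0],[0,0,-0.42],255]]'
python3 - <<'E'
from h import *
import pickle
cs={n:eyes.camera(n) for n in("scene","top","wrist")};pickle.dump(cs,open("c6.pkl","wb"))
a=cv2.resize(cs["top"]["color"][150:250,260:410],(450,300),interpolation=cv2.INTER_CUBIC)
b=cv2.resize(cs["scene"]["color"][150:280,280:430],(346,300),interpolation=cv2.INTER_CUBIC)
w=cs["wrist"]["color"];w=cv2.resize(w,(480,300))
cv2.imwrite("pics/z6.png",np.vstack([np.hstack([a,b]),np.hstack([w,np.zeros((300,316,3),np.uint8)])]))
o=monitor.get_obs();print(o["eef_pos"],o["tool_rot"],o["gripper_width"])
E
```

```text
time: 10.87
eef_pos: [0.3859, 0.3172, 0.139]
tool_rot: [0.002, 0.583, 0.813, 0.004]
contact_force: [0.3, 0.4, -1.0]
gripper_width: 0.027
finger_force: 30.0
time: 11.53
eef_pos: [0.5397, 0.2754, 0.1342]
tool_rot: [-0.001, 0.708, 0.706, -0.002]
contact_force: [-0.3, -0.1, -1.5]
gripper_width: 0.0267
finger_force: 30.0
[0.53923386 0.2762168  0.13499704] [-0.00075757  0.70781322  0.7063984  -0.00108036] 0.0267365053950128
```

View pics/z6.png

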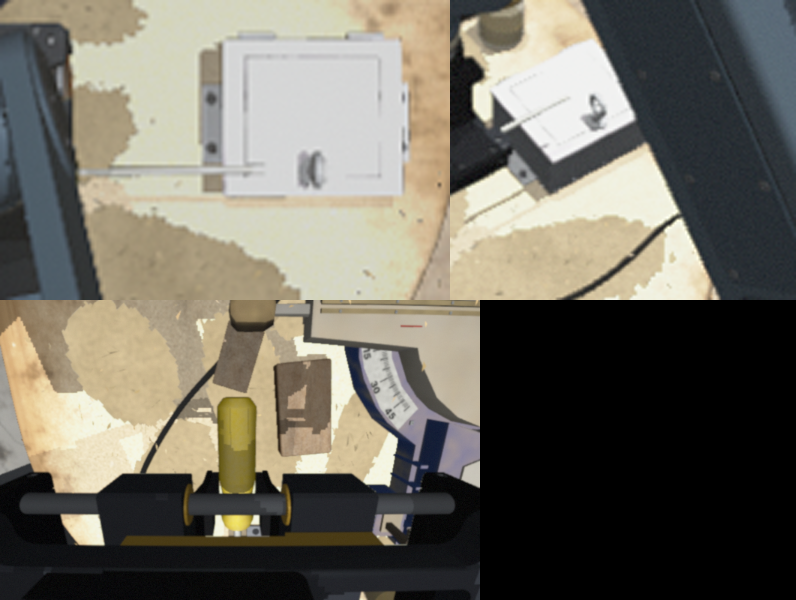

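In the top view the shaft is straight, with its tip at (348.3,206.0) and the eye at (364,206.5). In the scene view the tip is at (332,192.5) and the eye hole at about (343.7,196). I'll triangulate both.

Run:
```python
from h import *
import pickle
cs=pickle.load(open("c6.pkl","rb"));t,s=cs["top"],cs["scene"]
print("tip",tri(t,(348.3,206),s,(332,192.5)),onz(t,[(348.3,206),(286.7,207.3)],.1425))
print("eye",tri(t,(364,206.5),s,(343.7,196)),onz(t,[(364,206.5)],.098), proj(s,[.5415,.06,.098]),proj(t,[.5415,.06,.098]))
# eye fine: project ring/hole circle for candidates onto edge-ish images, dark pixels near eye
for n,c,(u,v),r in(("top",t,(364,206),9),("scene",s,(343,196),9)):
    g=cv2.cvtColor(c["color"],cv2.COLOR_BGR2GRAY)[v-r:v+r+1,u-r:u+r+1];print(n,u-r,v-r);print("\n".join(" ".join(f"{x:3d}" for x in row) for row in g))
```

```text
tip [0.54033588 0.09996286 0.13339173] [[0.54012277 0.10077494 0.1425    ]
 [0.53897515 0.24052089 0.1425    ]]
eye [0.54054824 0.06023138 0.09405635] [[0.54065064 0.06099072 0.098     ]] [[343.46433754 194.72712489]] [[364.40920873 206.13780342]]
top 355 197
213 214 214 214 214 214 214 214 214 214 214 214 214 214 214 214 214 214 214
214 215 213 214 215 213 215 214 214 214 215 215 214 214 215 213 214 214 215
214 214 214 214 214 216 216 215 216 217 217 217 215 215 214 213 214 214 214
213 215 214 215 217 199 187 207 220 196 170 179 207 215 214 213 214 213 213
215 214 214 216 199 174 165 181 190 142 129 145 197 218 214 215 214 214 214
214 214 215 216 185 163 159 156 146 106 145 168 174 204 216 213 215 214 214
214 215 214 216 186 161 151 146 124  99 153 181 170 192 212 214 214 214 213
214 213 214 218 184 154 147 148 117 102 162 195 184 198 214 214 214 215 214
214 214 214 219 175 142 146 137 106 104 167 206 193 205 211 212 214 214 214
214 214 215 219 171 139 147 126 104 109 167 206 195 206 212 213 214 214 214
212 214 215 218 169 139 147 122 103 108 169 207 199 206 214 215 214 214 214
214 
[... 1361 characters left out ...]
 242 241 241 241
241 241 241 241 241 243 243 212 181 211 229 179 151 197 237 242 241 241 241
241 241 241 242 242 243 240 218 163 161 178 137 115 160 233 242 242 241 240
241 241 241 228 215 208 189 184 154 127 121  97  95 164 233 242 241 240 231
241 241 227 192 173 161 147 134 124 110  96 106 146 216 239 241 230 236 236
241 241 217 179 162 152 146 120  96  93  99 149 211 234 235 239 236 239 241
241 241 237 211 169 150 150 132 107  99 132 189 231 237 238 240 241 241 241
241 242 243 237 196 148 146 143 139 134 140 198 222 219 235 241 241 241 242
241 241 242 242 236 188 146 142 149 148 147 191 203 211 235 241 242 243 243
241 241 241 242 242 235 181 129 126 128 137 156 175 221 241 243 244 239 218
```

Run:
```python
from h import *
import pickle
cs=pickle.load(open("c6.pkl","rb"));s=cs["scene"];t=cs["top"]
g=cv2.cvtColor(s["color"],cv2.COLOR_BGR2GRAY)
print("\n".join(str(v)+": "+" ".join(f"{x:3d}" for x in g[v,312:338]) for v in range(186,206)))
for y,z in((.101,.1425),(.101,.135),(.15,.1425)): print(y,z,proj(s,[.540,y,z]))
gt=cv2.cvtColor(t["color"],cv2.COLOR_BGR2GRAY)
print("\n".join(str(v)+": "+" ".join(f"{x:3d}" for x in gt[v,335:353]) for v in range(201,212)))
```

```text
186: 241 241 241 241 241 241 241 241 241 241 241 241 241 241 241 241 241 241 241 241 241 241 241 241 241 241
187: 241 241 241 241 241 241 241 241 241 241 241 241 241 241 241 241 241 241 241 241 241 241 241 241 241 241
188: 241 241 241 241 241 241 241 241 241 240 241 241 241 241 241 241 241 241 241 241 241 241 241 241 240 241
189: 241 241 241 241 241 241 241 241 241 241 241 241 240 241 240 241 241 242 241 241 241 241 241 241 241 241
190: 241 241 241 241 241 240 240 240 241 241 241 241 241 241 241 241 241 241 240 241 241 241 241 241 242 241
191: 241 241 241 241 241 241 241 241 241 241 241 241 241 241 241 241 240 238 236 237 240 241 241 241 241 241
192: 241 241 241 241 241 241 241 241 241 241 241 241 241 241 239 237 236 232 222 213 233 241 241 241 241 241
193: 241 241 241 241 241 241 240 241 241 241 241 241 239 239 237 226 209 203 223 232 238 241 240 241 241 241
194: 241 241 241 241 241 241 241 241 241 241 240 240 234 225 212 200 220 230 238 242 241 241 241 241 241 241
195: 238 241 241 241 241 241 241 241 239 240 238 229 211 202 220 232 239 241 241 241 241 241 241 241 241 241
196: 234 2
[... 1353 characters left out ...]
214 213
203: 210 215 213 214 215 216 188 199 218 216 216 216 215 215 214 214 215 213
204: 209 216 215 215 215 217 189 176 184 182 186 189 190 206 214 214 213 214
205: 189 193 193 194 195 197 187 178 183 192 199 201 200 209 214 214 214 214
206: 203 203 203 203 204 206 208 207 209 214 217 217 215 214 214 214 214 214
207: 182 187 186 185 184 184 169 168 177 194 198 197 198 208 214 214 213 214
208: 189 199 197 196 196 197 162 172 195 203 204 204 204 210 215 213 214 214
209: 207 216 214 215 216 217 204 209 215 214 215 214 214 214 214 214 214 214
210: 199 216 213 214 214 214 214 214 214 214 214 214 214 214 213 214 215 214
211: 194 216 214 214 214 213 214 213 214 213 213 214 214 215 214 213 214 214
```

Everything is consistent: the shaft is level and the tip is at z≈0.140, 43 mm above the hole centre at about (0.5415, 0.0605, 0.097). I'll go down and then insert slowly.

```bash
python3 -m pendant '[[[0.001,0,-0.02],[0,0,0],255],[[0.002,0,-0.04],[0,0,0],255],[[0.003,0,-0.06],[0,0,0],255],[[0.003,0,-0.075],[0,0,0],255],[[0.003,0,-0.084],[0,0,0],255],[[0.003,0,-0.084],[0,0,0],255],[[0.003,0,-0.084],[0,0,0],255]]'
python3 -m pendant '[[[0,-0.02,0],[0,0,0],255],[[0,-0.04,0],[0,0,0],255],[[0,-0.055,0],[0,0,0],255],[[0,-0.066,0],[0,0,0],255],[[0,-0.078,0],[0,0,0],255],[[0,-0.09,0],[0,0,0],255],[[0,-0.1,0],[0,0,0],255],[[0,-0.11,0],[0,0,0],255],[[0,-0.11,0],[0,0,0],255]]'
python3 - <<'E'
from h import *
import pickle
cs={n:eyes.camera(n) for n in("scene","top")};pickle.dump(cs,open("c7.pkl","wb"))
a=cv2.resize(cs["top"]["color"][180:230,310:400],(540,300),interpolation=cv2.INTER_CUBIC)
b=cv2.resize(cs["scene"]["color"][165:225,300:352],(260,300),interpolation=cv2.INTER_CUBIC)
cv2.imwrite("pics/z7.png",np.hstack([a,b]))
o=monitor.get_obs();print(o["eef_pos"],o["tool_rot"],o["contact_force"],o["moment"])
E
```

```text
time: 12.27
eef_pos: [0.5428, 0.2757, 0.0928]
tool_rot: [-0.0, 0.708, 0.706, -0.0]
contact_force: [-0.3, 0.7, -1.2]
gripper_width: 0.0269
finger_force: 30.0
time: 13.02
eef_pos: [0.543, 0.2198, 0.0935]
tool_rot: [0.0, 0.709, 0.705, -0.0]
contact_force: [0.1, -0.3, -1.7]
gripper_width: 0.0268
finger_force: 30.0
[0.54307668 0.22068822 0.09345486] [-5.80375957e-05  7.08566952e-01  7.05643583e-01  7.23978264e-05] [-0.07221368 -0.48724587 -0.11070693] [-0.03145306 -0.17030855 -0.0158451 ]
```

View pics/z7.png

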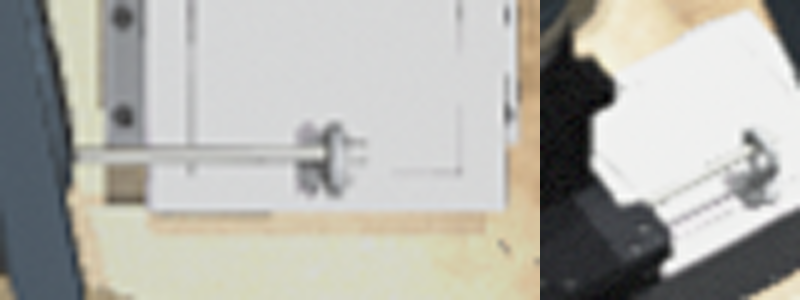

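In the last view the shaft reaches the ring at top-crop (330,154). The blade shows just past it and the forces are near zero, so it has entered. It sits about 2 mm off-centre in x. I'll correct that and push on.

```bash
python3 -m pendant '[[[-0.002,-0.005,0],[0,0,0],255],[[-0.004,-0.02,0],[0,0,0],255],[[-0.004,-0.04,0],[0,0,0],255],[[-0.004,-0.06,0],[0,0,0],255],[[-0.004,-0.06,0],[0,0,0],255]]'
python3 -m pendant '[[[0,-0.02,0],[0,0,0],255],[[0,-0.04,0],[0,0,0],255],[[0,-0.06,0],[0,0,0],255],[[0,-0.08,0],[0,0,0],255],[[0,-0.1,0],[0,0,0],255],[[0,-0.115,0],[0,0,0],255],[[0,-0.123,0],[0,0,0],255],[[0,-0.123,0],[0,0,0],255],[[0,-0.123,0],[0,0,0],255]]'
```

```text
time: 13.53
eef_pos: [0.5409, 0.1887, 0.0934]
tool_rot: [0.0, 0.709, 0.705, -0.001]
contact_force: [0.4, -0.8, -0.1]
gripper_width: 0.0267
finger_force: 30.0
time: 14.28
eef_pos: [0.5411, 0.1291, 0.0935]
tool_rot: [-0.0, 0.709, 0.706, 0.0]
contact_force: [0.1, -0.3, -0.7]
gripper_width: 0.0267
finger_force: 30.0
```

```bash
python3 -m pendant '[[[0,0,0.002],[0,0,0],255],[[0,0,0.004],[0,0,0],255],[[0,0,0.006],[0,0,0],255],[[0,0,0.008],[0,0,0],255],[[0,0,0.01],[0,0,0],255],[[0,0,0.01],[0,0,0],255],[[0,0,0.01],[0,0,0],255]]'
python3 -m pendant '[[[0,0,0.001],[0,0,0],255],[[0,0,0.002],[0,0,0],255],[[0,0,0.003],[0,0,0],255],[[0,0,0.004],[0,0,0],255],[[0,0,0.004],[0,0,0],255],[[0,0,0.004],[0,0,0],255]]'
```

```text
time: 14.87
eef_pos: [0.5412, 0.1297, 0.0983]
tool_rot: [-0.0, 0.708, 0.706, 0.0]
contact_force: [1.0, 0.3, -3.8]
gripper_width: 0.0269
finger_force: 30.0
time: 15.37
eef_pos: [0.5412, 0.1294, 0.1005]
tool_rot: [0.0, 0.708, 0.706, 0.0]
contact_force: [2.3, 1.2, -4.7]
gripper_width: 0.0272
finger_force: 30.0
```

```bash
for i in 1 2; do python3 -c "
from h import *;o=monitor.get_obs();print(o['moment'],o['contact_force'])"; python3 -m pendant '[[[0,0,0.001],[0,0,0],255],[[0,0,0.002],[0,0,0],255],[[0,0,0.003],[0,0,0],255],[[0,0,0.004],[0,0,0],255],[[0,0,0.004],[0,0,0],255],[[0,0,0.004],[0,0,0],255]]'; done
```

```text
[ 0.52847886 -0.46160624  0.14717816] [ 2.30357695  1.23355095 -4.71624593]
time: 15.87
eef_pos: [0.5411, 0.1292, 0.1026]
tool_rot: [0.0, 0.708, 0.706, 0.0]
contact_force: [1.8, 0.4, -4.9]
gripper_width: 0.0264
finger_force: 30.0
[ 0.30095562 -0.42917379  0.05767442] [ 1.83551176  0.3876968  -4.87236947]
time: 16.37
eef_pos: [0.5409, 0.1291, 0.1044]
tool_rot: [-0.0, 0.708, 0.706, -0.0]
contact_force: [1.9, -0.4, -4.4]
gripper_width: 0.0267
finger_force: 30.0
```

```bash
cat > lid.py <<'E'
from h import *
import pickle
def edge(s,out=True):
    g=cv2.GaussianBlur(cv2.cvtColor(s["color"],cv2.COLOR_BGR2GRAY),(0,0),.7).astype(float);r=[]
    for y in (.1,.08,.06,.04,.02,0):
        p=proj(s,[.5205,y,.069])[0];u=int(round(p[0]));v=int(round(p[1]));col=g[v-14:v+12,u]
        d=np.diff(col);i=d.argmin();r.append((y,u,round(i+v-14+.5-p[1],1),round(d[i])))
    return r
if __name__=="__main__":
    for k in("c.pkl","c7.pkl"): print(edge(pickle.load(open(k,"rb"))["scene"]))
    s=eyes.camera("scene");t=eyes.camera("top");pickle.dump({"scene":s,"top":t},open("c8.pkl","wb"));print(edge(s))
    a=proj(s,[.5205,.02,.069])[0];b=proj(s,[.5205,.02,.075])[0];print("6mm=",b-a)
    # shaft seen in the top picture and scene profile across shaft at y stations
    c7=pickle.load(open("c7.pkl","rb"))["scene"]
    for nm,c in(("c7",c7),("now",s)):
        g=cv2.cvtColor(c["color"],cv2.COLOR_BGR2GRAY)
        for y in(.1,.09,.08,.07,.03,.02,.01,0,-.01,-.02):
            p=proj(c,[.5415,y,.100])[0];u,v=p.round().astype(int);print(nm,y,(u,v),g[v-8:v+9,u])
E
python3 lid.py
```

```text
[(0.1, 335, np.float64(0.7), -60), (0.08, 341, np.float64(1.1), -61), (0.06, 348, np.float64(0.4), -61), (0.04, 354, np.float64(0.7), -61), (0.02, 360, np.float64(0.9), -60), (0, 366, np.float64(1.1), -54)]
[(0.1, 335, np.float64(0.7), -64), (0.08, 341, np.float64(1.1), -63), (0.06, 348, np.float64(0.4), -65), (0.04, 354, np.float64(0.7), -65), (0.02, 360, np.float64(1.9), -20), (0, 366, np.float64(-9.9), -1)]
[(0.1, 335, np.float64(0.7), -35), (0.08, 341, np.float64(1.1), -34), (0.06, 348, np.float64(0.4), -44), (0.04, 354, np.float64(0.7), -43), (0.02, 360, np.float64(0.9), -62), (0, 366, np.float64(0.1), -54)]
6mm= [ 0.20177245 -1.47628074]
c7 0.1 (np.int64(331), np.int64(201)) [239 240 240 240 240 240 239 227 199 230 240 241 240 212 187 229 237]
c7 0.09 (np.int64(334), np.int64(199)) [240 240 240 241 240 240 228 229 202 219 238 242 241 225 192 218 236]
c7 0.08 (np.int64(337), np.int64(198)) [240 240 240 240 240 232 233 220 182 197 189 178 203 188 174 228 238]
c7 0.07 (np.int64(340), np.int64(196)) [240 240 231 200 184 187 220 227 208 221 234 183 147 145 132 119 127]
c7 0.03 (np.i
[... 901 characters left out ...]
0 67 62 55 44 48 47 41 44 53 66 51 35 26]
now 0.03 (np.int64(353), np.int64(189)) [241 241 241 242 225 142  77  67  65  87 130 100  70  95  92  64  34]
now 0.02 (np.int64(356), np.int64(188)) [199 212 233 241 241 242 237 232 168  94  69  70  80  91  78  47  28]
now 0.01 (np.int64(359), np.int64(186)) [188 186 185 196 205 205 214 226 227 205 233 244 239 183 133 130 129]
now 0 (np.int64(362), np.int64(185)) [114 177 195 195 190 191 190 222 218 172 202 233 239 213 188 227 237]
now -0.01 (np.int64(365), np.int64(183)) [200 184 121  67 117 181 198 212 232 202 179 198 202 201 187 184 218]
now -0.02 (np.int64(368), np.int64(181)) [198 197 203 208 210 152  72 114 203 222 182 179 190 193 173 177 185]
```

The lid is still shut: its front edge hasn't moved in the scene image. The force levels off near 4.8 N while the hand rises, so the screwdriver is pitching in the grip, because the 68 mm lever is too long. I need a much shorter lever. I'll straighten the tool against the bottom of the hole, withdraw, lay it down and re-grip it on the shaft just ahead of the handle, so the eye sits about 20 mm from the pads.

```bash
python3 -m pendant '[[[0,0,-0.005],[0,0,0],255],[[0,0,-0.01],[0,0,0],255],[[0,0,-0.016],[0,0,0],255],[[0,0,-0.02],[0,0,0],255],[[0,0,-0.024],[0,0,0],255],[[0,0,-0.028],[0,0,0],255],[[0,0,-0.032],[0,0,0],255],[[0,0,-0.032],[0,0,0],255]]'; python3 -m pendant '[[[0,0,-0.001],[0,0,0],255],[[0,0,-0.003],[0,0,0],255],[[0,0,-0.003],[0,0,0],255]]'
```

```text
time: 17.13
eef_pos: [0.5413, 0.1296, 0.0886]
tool_rot: [0.0, 0.708, 0.706, 0.0]
contact_force: [-0.1, 1.2, 1.5]
gripper_width: 0.0265
finger_force: 30.0
time: 17.38
eef_pos: [0.5414, 0.1295, 0.0872]
tool_rot: [0.0, 0.708, 0.706, 0.0]
contact_force: [-0.4, 1.4, 3.5]
gripper_width: 0.0268
finger_force: 30.0
```

Run:
```python
from h import *
import pickle
s=eyes.camera("scene");t=eyes.camera("top");pickle.dump({"scene":s,"top":t},open("c9.pkl","wb"))
L=[(k,pickle.load(open(k,"rb"))) for k in("c.pkl","c8.pkl","c9.pkl")]
for y in(.12,.1,.06,.03,.02,.01,0):
    for k,d in L:
        c=d["scene"];g=cv2.cvtColor(c["color"],cv2.COLOR_BGR2GRAY);u,v=proj(c,[.5205,y,.069])[0].round().astype(int);print(y,k,(u,v),g[v-9:v+9,u])
for k,d in L:
    c=d["top"];g=cv2.cvtColor(c["color"],cv2.COLOR_BGR2GRAY);print(k,"front",g[208:222,380],"right",g[180,388:402],g[205,388:402])
```

```text
0.12 c.pkl (np.int64(329), np.int64(217)) [231 231 230 218 225 231 232 232 233 198 116  66  61  63  60  63  62  59]
0.12 c8.pkl (np.int64(329), np.int64(217)) [ 57  99 109 108 112 178 233 241 235 193 114  74  65  69  70  69  65  67]
0.12 c9.pkl (np.int64(329), np.int64(217)) [ 40  49  44  37  46  73 121 135 134 102  72  63  67  69  69  70  68  66]
0.1 c.pkl (np.int64(335), np.int64(214)) [231 232 229 203 219 232 232 232 233 194 117  67  58  60  60  63  63  62]
0.1 c8.pkl (np.int64(335), np.int64(214)) [ 36  37  34  27  23  25  21  68 169 145  85  68  63  69  68  67  68  67]
0.1 c9.pkl (np.int64(335), np.int64(214)) [46 50 43 44 40 33 34 29 27 24 24 22 37 63 67 66 65 66]
0.06 c.pkl (np.int64(348), np.int64(207)) [219 220 228 223 226 223 224 229 232 188 110  61  61  63  60  59  59  60]
0.06 c8.pkl (np.int64(348), np.int64(207)) [ 68  46  35  31  20  15  20  80 200 184 110  72  64  67  68  69  69  67]
0.06 c9.pkl (np.int64(348), np.int64(207)) [68 69 69 71 74 57 32 26 16 17 26 16 37 62 68 69 69 65]
0.03 c.pkl (np.int64(357), np.int64(202)) [231 231 232 216 217 229 232 232 234 215 141  7
[... 1151 characters left out ...]
227 153  82  70  77  83  90 106 113]
0 c9.pkl (np.int64(366), np.int64(197)) [195 185 183 188 213 236 241 241 242 238 177  93  68  79  82  90 105 112]
c.pkl front [181 186 191 190 190 191 191 178 171 174 172 183 188 188] right [191 190 190 190 190 191 176 193 143 151 141 154 155 157] [190 190 190 189 190 192 148 162 167 165 166 160 160 160]
c8.pkl front [89 89 89 89 89 89 89 89 88 89 88 90 90 88] right [214 213 212 213 213 215 197 216 160 170 157 171 174 176] [184 185 186 186 187 187 189 190 191 192 191 192 192 194]
c9.pkl front [84 84 87 86 87 87 87 87 87 87 86 87 87 86] right [214 213 212 214 214 214 198 216 160 168 157 172 175 175] [181 182 181 182 182 185 177 177 178 179 178 178 181 181]
```

The lid is confirmed shut and barely moved. I'll centre the shaft in the hole and withdraw.

```bash
python3 -m pendant '[[[0,0,0.007],[0,0,0],255],[[0,0,0.013],[0,0,0],255],[[0,0.03,0.013],[0,0,0],255],[[0,0.07,0.013],[0,0,0],255],[[0,0.12,0.013],[0,0,0],255],[[0,0.17,0.013],[0,0,0],255],[[0,0.22,0.013],[0,0,0],255],[[0,0.27,0.013],[0,0,0],255],[[0,0.3,0.013],[0,0,0],255],[[0,0.3,0.013],[0,0,0],255]]'
python3 - <<'E'
from h import *
import pickle
cs={n:eyes.camera(n) for n in("scene","top","wrist")};pickle.dump(cs,open("c10.pkl","wb"))
o=monitor.get_obs();print(o["eef_pos"],o["gripper_width"],o["contact_force"])
s=cs["scene"];g=cv2.cvtColor(s["color"],cv2.COLOR_BGR2GRAY)
p=o["eef_pos"]
for d in(.165,.14,.12,.1,.08,.07):
    q=proj(s,[p[0],p[1]-d,p[2]+.005])[0];u,v=q.round().astype(int);print(d,q.round(1),v-7,g[v-7:v+10,u])
E
```

```text
time: 18.32
eef_pos: [0.5408, 0.2819, 0.0933]
tool_rot: [-0.0, 0.707, 0.707, 0.0]
contact_force: [0.9, 0.2, -0.9]
gripper_width: 0.0265
finger_force: 30.0
[0.5405973  0.27837761 0.09315456] 0.026838634389234863 [ 0.57181818 -0.0522659  -0.69712642]
0.165 [326.9 203.8] 197 [242 242 242 243 242 243 242 241 236 215 234 243 243 242 240 224 237]
0.14 [318.8 208. ] 201 [242 241 241 237 240 242 228 233 226 196 234 245 227 153  91  62  62]
0.12 [312.2 211.5] 204 [244 236 177 105  69  60  71 141 217 194 113  66  67  64  68  79 113]
0.1 [305.6 214.9] 208 [ 66  66  66  66  76 119 209 231 193 150 153 158 161 160 154 154 145]
0.08 [298.9 218.4] 211 [147 151 159 150 145 180 210 186 120  75  66  70 113 100  83  85  93]
0.07 [295.6 220.2] 213 [203 237 242 242 217 131  71  69  71  68  69  64  66  51  71  70  49]
```

```bash
python3 -m pendant '[[[-0.04,0.02,0.02],[0,0,0],255],[[-0.1,0.04,0.02],[0,0,0],255],[[-0.16,0.04,0.02],[0,0,0],255],[[-0.19,0.04,0],[0,0,0],255],[[-0.19,0.04,-0.07],[0,0,0],255],[[-0.19,0.04,-0.12],[0,0,0],255],[[-0.19,0.04,-0.15],[0,0,0],255],[[-0.19,0.04,-0.165],[0,0,0],255],[[-0.19,0.04,-0.172],[0,0,0],255],[[-0.19,0.04,-0.172],[0,0,0],255]]'
python3 -m pendant '[[[0,0,0],[0,0,0],255],[[0,0,0],[0,0,0],150],[[0,0,0],[0,0,0],60],[[0,0,0],[0,0,0],0],[[0,0,0],[0,0,0],0],[[0,0,0],[0,0,0],0]]'
python3 -m pendant '[[[0,0,0.03],[0,0,0],0],[[0,0,0.1],[0,0,0],0],[[0,-0.04,0.14],[0,0,0],0],[[0,-0.08,0.14],[0,0,0],0],[[0,-0.08,0.14],[0,0,0],0]]'
python3 - <<'E'
from h import *
import pickle
cs={n:eyes.camera(n) for n in("scene","top","wrist")};pickle.dump(cs,open("c11.pkl","wb"))
o=monitor.get_obs();print(o["eef_pos"],o["gripper_width"],o["contact_force"])
c=cs["wrist"];h=cv2.cvtColor(c["color"],cv2.COLOR_BGR2HSV)
m=cv2.inRange(h,(22,110,50),(34,255,255));n,l,st,ce=cv2.connectedComponentsWithStats(m)
i=1+st[1:,4].argmax();print(st[i],ce[i])
pts=np.argwhere(l==i)
for v in range(st[i][1],st[i][1]+st[i][3],8):
    u=pts[pts[:,0]==v][:,1];print(v,u.min(),u.max(),end="; ")
print(proj(c,[o["eef_pos"][0],.30,.013]))
E
```

```text
time: 19.3
eef_pos: [0.446, 0.2984, 0.0073]
tool_rot: [-0.0, 0.709, 0.705, -0.001]
contact_force: [0.2, -0.2, -0.3]
gripper_width: 0.0267
finger_force: 30.0
time: 19.8
eef_pos: [0.4463, 0.2995, 0.0079]
tool_rot: [0.0, 0.708, 0.706, 0.0]
contact_force: [0.2, 0.1, 0.2]
gripper_width: 0.0522
finger_force: 0.0
time: 20.22
eef_pos: [0.4462, 0.2574, 0.0789]
tool_rot: [0.001, 0.709, 0.705, 0.0]
contact_force: [0.0, -0.3, -0.8]
gripper_width: 0.0835
finger_force: 0.0
[0.4459425  0.25944804 0.07735828] 0.08590107934492495 [-0.73811773  0.93638881 -0.12741866]
[ 299   63   38  138 4589] [317.23796034 128.04619743]
63 308 326; 71 300 334; 79 299 336; 87 299 335; 95 299 335; 103 299 335; 111 299 335; 119 300 335; 127 300 335; 135 300 336; 143 300 335; 151 301 334; 159 302 332; 167 304 331; 175 304 330; 183 302 331; 191 303 332; 199 309 326; [[314.26604048 157.02729055]]
```

Run:
```python
from h import *
import pickle
cs=pickle.load(open("c11.pkl","rb"));c=cs["wrist"]
P=onz(c,[(317,63),(317.5,201)],[.018,.013]);print(P,np.linalg.norm((P[0]-P[1])[:2]))
t=cs["top"];g=cv2.cvtColor(t["color"],cv2.COLOR_BGR2GRAY)
# shaft in top: columns for y=.14...20
for y in(.135,.15,.17,.19,.21):
    u,v=proj(t,[.447,y,.013])[0].round().astype(int);print(y,u,v-7,g[v-7:v+8,u])
# shaft in the wrist picture just below handle end
gw=cv2.cvtColor(c["color"],cv2.COLOR_BGR2GRAY)
for v in(205,210,215,220): print(v,gw[v,300:335])
```

```text
[[0.44833929 0.36440624 0.018     ]
 [0.44815642 0.26603909 0.013     ]] 0.09836731136901869
0.135 333 238 [150 147 145 149 150 148 182 195 163 147 149 151 154 152 152]
0.15 327 238 [145 139 146 150 146 144 185 191 157 142 144 145 145 143 145]
0.17 319 238 [144 144 143 145 146 143 184 197 161 142 131 137 145 143 142]
0.19 312 238 [143 144 142 139 139 140 181 195 160 142 146 146 142 142 145]
0.21 304 238 [140 141 138 139 140 137 156 168 151 145 150 132 141 146 147]
205 [170 170 170 170 172 172 172 175 172 172 172 172 168 152 153 174 192 196
 188 169 149 154 166 170 171 171 171 172 172 171 173 172 173 173 173]
210 [170 169 172 170 173 173 174 175 174 175 176 174 169 153 155 175 194 196
 189 169 149 157 171 175 175 176 177 176 177 177 176 176 176 174 172]
215 [170 171 172 175 175 174 173 174 172 173 171 172 165 151 152 174 192 197
 188 170 148 150 163 169 172 173 175 178 178 180 179 178 177 174 174]
220 [169 170 169 171 173 174 174 175 175 176 176 176 169 152 153 175 193 195
 186 168 148 155 168 171 172 170 170 173 175 176 179 179 178 178 177]
```

The tool lies along y at x=0.448, with its handle end at y=0.266. I'll grip the shaft at y=0.248.

```bash
python3 -m pendant '[[[0.004,-0.023,-0.03],[0,0,0],0],[[0.004,-0.023,-0.08],[0,0,0],0],[[0.004,-0.023,-0.12],[0,0,0],0],[[0.004,-0.023,-0.14],[0,0,0],0],[[0.004,-0.023,-0.147],[0,0,0],0],[[0.004,-0.023,-0.147],[0,0,0],255],[[0.004,-0.023,-0.147],[0,0,0],255],[[0.004,-0.023,-0.147],[0,0,0],255],[[0.004,-0.023,-0.147],[0,0,0],255],[[0.004,-0.023,-0.147],[0,0,0],255]]'
python3 -m pendant '[[[0,0,0],[0,0,0],255],[[0,0,0],[0,0,0],255],[[0,0,0],[0,0,0],255],[[0,0,0],[0,0,0],255],[[0,0,0],[0,0,0],255],[[0,0,0],[0,0,0],255],[[0,0,0],[0,0,0],255],[[0,0,0],[0,0,0],255],[[0,0,0],[0,0,0],255],[[0,0,0],[0,0,0],255]]'
python3 -m pendant '[[[0,0,0],[0,0,0],255],[[0,0,0],[0,0,0],255]]'
```

```text
time: 21.2
eef_pos: [0.4486, 0.2481, 0.0048]
tool_rot: [0.0, 0.708, 0.706, 0.001]
contact_force: [0.2, -0.7, -0.2]
gripper_width: 0.0621
finger_force: 0.0
time: 22.03
eef_pos: [0.4479, 0.2478, 0.0039]
tool_rot: [-0.0, 0.708, 0.706, -0.0]
contact_force: [-0.7, -0.2, 0.0]
gripper_width: 0.0046
finger_force: 30.0
time: 22.2
eef_pos: [0.4479, 0.2478, 0.0039]
tool_rot: [-0.0, 0.708, 0.706, -0.0]
contact_force: [-0.2, -0.8, 0.5]
gripper_width: 0.0042
finger_force: 30.0
```

```bash
python3 -m pendant '[[[0,0,0.02],[0,0,0],255],[[0,0,0.05],[0,0,0],255],[[0,0,0.1],[0,0,0],255],[[0,0,0.15],[0,0,0],255],[[0.04,0,0.19],[0,0,0],255],[[0.09,-0.02,0.21],[0,0,0],255],[[0.14,-0.04,0.21],[0,0,0],255],[[0.175,-0.06,0.21],[0,0,0],255],[[0.186,-0.064,0.21],[0,0,0],255],[[0.186,-0.064,0.21],[0,0,0],255]]'
python3 -m pendant '[[[0,0,-0.01],[0,0,0],255],[[0,0,-0.025],[0,0,0],255],[[0,0,-0.04],[0,0,0],255],[[0,0,-0.04],[0,0,0],255]]'
cat > shaft.py <<'E'
from h import *
import pickle,sys
cs={n:eyes.camera(n) for n in("scene","top","wrist")};pickle.dump(cs,open(sys.argv[1],"wb"))
o=monitor.get_obs();p=o["eef_pos"];print(p,o["gripper_width"],o["contact_force"],o["moment"])
off=float(sys.argv[2])
for n in("scene","top"):
    s=cs[n];g=cv2.cvtColor(s["color"],cv2.COLOR_BGR2GRAY)
    for d in(.116,.108,.1,.09,.08,.07,.06,.05,.04):
        q=proj(s,[p[0],p[1]-d,p[2]+off])[0];u,v=q.round().astype(int);print(n,d,q.round(1),v-7,g[v-7:v+9,u])
E
python3 shaft.py c12.pkl .009
```

```text
time: 23.03
eef_pos: [0.5424, 0.2151, 0.1094]
tool_rot: [0.0, 0.709, 0.705, 0.001]
contact_force: [-0.4, -0.3, -0.7]
gripper_width: 0.0049
finger_force: 30.0
time: 23.37
eef_pos: [0.5381, 0.216, 0.0867]
tool_rot: [-0.002, 0.708, 0.706, -0.002]
contact_force: [-0.2, -0.3, -1.6]
gripper_width: 0.0048
finger_force: 30.0
[0.54028435 0.21616309 0.08847158] 0.004994086111166574 [-0.26903731 -0.56886287 -1.84401411] [-0.05202777 -0.0872088  -0.00426056]
scene 0.116 [331.1 201.8] 195 [240 239 240 240 240 240 238 235 228 209 230 240 241 240 240 227]
scene 0.108 [328.6 203.1] 196 [240 240 240 240 240 240 234 231 217 186 229 241 241 234 209 210]
scene 0.1 [326.  204.5] 197 [240 239 240 240 240 241 240 232 230 206 220 240 236 177 102  69]
scene 0.09 [322.8 206.2] 199 [240 240 240 240 240 240 241 242 188 103  71  63  68 113 112  82]
scene 0.08 [319.6 207.9] 201 [240 239 240 236 224 235 206 121  72  67  67  66  69  67  66  96]
scene 0.07 [316.3 209.6] 203 [241 243 235 186 111  69  67  69  67  66  69  69  69  66  64  49]
scene 0.06 [313.  211.3] 204 [65 60 57 68 67 70 69 71 61 53 45 43 43 43 45 43]
[... 264 characters left out ...]
344.2 206.9] 200 [214 214 214 215 214 216 175 193 188 198 215 214 214 214 216 180]
top 0.1 [340.8 207. ] 200 [188 187 187 187 187 188 166 195 180 192 216 214 214 214 216 179]
top 0.09 [336.6 207. ] 200 [214 213 213 213 215 216 175 193 182 194 216 214 214 214 217 174]
top 0.08 [332.4 207.1] 200 [125 142 150 156 146 135 134 192 199 154 135 139 140 117 169 208]
top 0.07 [328.2 207.1] 200 [150 155 153 150 141 133 127 188 198 153 130 132 135 113 170 209]
top 0.06 [324.  207.2] 200 [176 151 112  95  95  96  74  62  64  91 106 106  85 139 173 179]
top 0.05 [319.8 207.2] 200 [82 78 79 81 85 89 89 90 90 91 89 90 89 89 90 89]
top 0.04 [315.6 207.3] 200 [90 89 90 91 89 89 90 89 90 90 90 89 88 89 88 88]
```

```bash
python3 -m pendant '[[[0.002,-0.01,0.002],[0,0,0],255],[[0.002,-0.03,0.002],[0,0,0],255],[[0.002,-0.045,0.002],[0,0,0],255],[[0.002,-0.06,0.002],[0,0,0],255],[[0.002,-0.075,0.002],[0,0,0],255],[[0.002,-0.09,0.002],[0,0,0],255],[[0.002,-0.1,0.002],[0,0,0],255],[[0.002,-0.11,0.002],[0,0,0],255],[[0.002,-0.12,0.002],[0,0,0],255],[[0.002,-0.12,0.002],[0,0,0],255]]'; python3 shaft.py c13.pkl .008 | grep -E "^\[|top"
```

```text
time: 24.35
eef_pos: [0.542, 0.1549, 0.0899]
tool_rot: [0.0, 0.709, 0.706, -0.0]
contact_force: [-0.6, -0.6, -0.5]
gripper_width: 0.0049
finger_force: 30.0
[0.54206078 0.15593648 0.08995423] 0.004359801840951075 [-0.23423794  0.25108904 -0.81136779] [-0.08502384 -0.14474344  0.025125  ]
top 0.116 [372.8 205.8] 199 [213 213 213 212 214 200 206 216 179 195 215 213 212 212 213 213]
top 0.108 [369.5 205.8] 199 [212 212 212 214 214 165 181 195 166 190 207 208 213 212 213 214]
top 0.1 [366.1 205.9] 199 [216 177 141 166 179 197 206 206 208 193 186 173 145 159 193 197]
top 0.09 [361.9 205.9] 199 [85 92 83 83 89 91 88 89 89 87 89 89 89 88 90 88]
top 0.08 [357.7 206. ] 199 [89 89 90 88 88 87 89 89 89 88 89 87 88 88 88 87]
top 0.07 [353.5 206. ] 199 [88 87 86 84 81 76 74 71 68 63 56 53 50 49 50 49]
top 0.06 [349.3 206.1] 199 [53 54 55 57 56 57 57 55 58 58 59 58 59 55 55 55]
top 0.05 [345.1 206.2] 199 [105  91  90  77  69  68  68  67  68  68  65  66  63  65  62  60]
top 0.04 [340.9 206.2] 199 [117 113 109 105 103 101 100 100  98  96  94  93  83  73  71  63]
```

```bash
python3 -m pendant '[[[0,-0.02,0],[0,0,0],255],[[0,-0.045,0],[0,0,0],255],[[0,-0.07,0],[0,0,0],255],[[0,-0.095,0],[0,0,0],255],[[0,-0.115,0],[0,0,0],255],[[0,-0.13,0],[0,0,0],255],[[0,-0.14,0],[0,0,0],255],[[0,-0.146,0],[0,0,0],255],[[0,-0.146,0],[0,0,0],255]]'
python3 -m pendant '[[[0,0,0.003],[0,0,0],255],[[0,0,0.006],[0,0,0],255],[[0,0,0.008],[0,0,0],255],[[0,0,0.01],[0,0,0],255],[[0,0,0.01],[0,0,0],255]]'
python3 -m pendant '[[[0,0,0.001],[0,0,0],255],[[0,0,0.002],[0,0,0],255],[[0,0,0.003],[0,0,0],255],[[0,0,0.004],[0,0,0],255],[[0,0,0.004],[0,0,0],255]]'
```

```text
time: 25.25
eef_pos: [0.5421, 0.0821, 0.09]
tool_rot: [0.0, 0.709, 0.705, 0.0]
contact_force: [-0.9, 0.6, -0.8]
gripper_width: 0.0047
finger_force: 30.0
time: 25.67
eef_pos: [0.5421, 0.0833, 0.095]
tool_rot: [0.0, 0.708, 0.706, 0.0]
contact_force: [0.4, 1.5, -3.6]
gripper_width: 0.0046
finger_force: 30.0
time: 26.08
eef_pos: [0.5421, 0.0832, 0.0966]
tool_rot: [-0.0, 0.709, 0.706, 0.0]
contact_force: [1.5, 2.0, -7.1]
gripper_width: 0.0045
finger_force: 30.0
```

```bash
for i in 1 2; do python3 -m pendant '[[[0,0,0.001],[0,0,0],255],[[0,0,0.002],[0,0,0],255],[[0,0,0.003],[0,0,0],255],[[0,0,0.003],[0,0,0],255]]'; done
```

```text
time: 26.42
eef_pos: [0.542, 0.0832, 0.098]
tool_rot: [-0.0, 0.709, 0.706, 0.0]
contact_force: [3.6, 3.7, -12.0]
gripper_width: 0.0044
finger_force: 30.0
time: 26.75
eef_pos: [0.542, 0.0828, 0.0999]
tool_rot: [-0.0, 0.708, 0.706, -0.0]
contact_force: [3.2, 3.6, -12.2]
gripper_width: 0.0045
finger_force: 30.0
```

```bash
for i in 1 2; do python3 -m pendant '[[[0.0005,0,0.001],[0,0,0],255],[[0.001,0,0.002],[0,0,0],255],[[0.001,0,0.003],[0,0,0],255],[[0.0015,0,0.004],[0,0,0],255],[[0.0015,0,0.004],[0,0,0],255]]'; done; python3 lid.py | sed -n 3,4p
```

```text
time: 27.17
eef_pos: [0.5421, 0.0825, 0.1019]
tool_rot: [-0.0, 0.708, 0.706, -0.001]
contact_force: [0.8, 1.4, -12.3]
gripper_width: 0.0048
finger_force: 30.0
time: 27.58
eef_pos: [0.5425, 0.0824, 0.1038]
tool_rot: [-0.001, 0.708, 0.706, -0.001]
contact_force: [-0.6, -0.6, -12.0]
gripper_width: 0.0045
finger_force: 30.0
[(0.1, 335, np.float64(-10.3), -40), (0.08, 341, np.float64(0.1), -49), (0.06, 348, np.float64(0.4), -53), (0.04, 354, np.float64(0.7), -50), (0.02, 360, np.float64(0.9), -50), (0, 366, np.float64(1.1), -46)]
6mm= [ 0.20177245 -1.47628074]
```

```bash
cat > prof.py <<'E'
from h import *
import pickle,sys
L=[(k,pickle.load(open(k,"rb"))) for k in("c9.pkl","c8.pkl")]
for y in(.06,.04,.03,.02,.01,0):
    for k,d in L:
        c=d["scene"];g=cv2.cvtColor(c["color"],cv2.COLOR_BGR2GRAY);u,v=proj(c,[.5205,y,.069])[0].round().astype(int);print(y,k,(u,v),g[v-9:v+9,u])
E
python3 prof.py; python3 -c "
from h import *;o=monitor.get_obs();print(o['moment'],o['contact_force'],o['eef_pos'])"
```

```text
0.06 c9.pkl (np.int64(348), np.int64(207)) [68 69 69 71 74 57 32 26 16 17 26 16 37 62 68 69 69 65]
0.06 c8.pkl (np.int64(348), np.int64(207)) [ 26  10  13  28  26  22  42 123 209 171  96  66  67  69  69  70  67  66]
0.04 c9.pkl (np.int64(354), np.int64(204)) [72 71 75 79 82 58 33 26 26 27 26 29 47 65 70 71 70 69]
0.04 c8.pkl (np.int64(354), np.int64(204)) [ 33  32  22  27  15  23  52 127 205 160  90  70  69  68  68  68  68  68]
0.03 c9.pkl (np.int64(357), np.int64(202)) [226 178 131  90  80  81  61  48  65 106 105  81  69  70  67  69  71  70]
0.03 c8.pkl (np.int64(357), np.int64(202)) [ 58  30  30  25  25  17  43 121 196 183 116  71  67  69  71  69  70  71]
0.02 c9.pkl (np.int64(360), np.int64(201)) [211 169 222 223 235 242 242 243 243 193 107  72  69  67  67  68  72  67]
0.02 c8.pkl (np.int64(360), np.int64(201)) [ 42  34  25  25  12  20  76 198 209 146  87  67  71  68  73  67  68  69]
0.01 c9.pkl (np.int64(363), np.int64(199)) [219 190 215 234 240 240 241 241 243 224 136  73  70  70  69  70  69  67]
0.01 c8.pkl (np.int64(363), np.int64(199)) [ 56  39  31  18  26  16  41 137 229 188 106  67  69  68  72  69  72  70]
0 c9.pkl (np.int64(366), np.int64(197)) [195 185 183 188 213 236 241 241 242 238 177  93  68  79  82  90 105 112]
0 c8.pkl (np.int64(366), np.int64(197)) [ 65  45  32  24  23  23  10  81 210 211 135  73  73  79  86  91 107 113]
[-0.12196386  0.13636104 -0.02615612] [ -0.68296964  -1.74159953 -11.62564943] [0.54256799 0.08245196 0.10377277]
```

```bash
cat > hand.py <<'E'
from h import *
import pickle,sys
def blob(c):
    h=cv2.cvtColor(c["color"],cv2.COLOR_BGR2HSV);m=cv2.inRange(h,(20,110,40),(35,255,255))
    m[215:]=0
    n,l,st,ce=cv2.connectedComponentsWithStats(m);i=1+st[1:,4].argmax();return st[i]
def model(c,p,M,th):
    # butt end predicted in wrist picture for tool pitch th (deg, tip down), gripped 116 mm from tip
    a=np.radians(th);ax=np.array([0,np.cos(a),np.sin(a)]);b=p+[0,0,.009]
    up=np.array([0,-np.sin(a),np.cos(a)])
    q=[b+ax*.113+s*np.array([.0125,0,0]) for s in(-1,1)]+[b+ax*.122+up*.0,b+ax*.122+up*.009]
    return proj(c,q).round(0).tolist()
if __name__=="__main__":
    c0=pickle.load(open("c13.pkl","rb"))["wrist"];print("c13",blob(c0))
    c=eyes.camera("wrist");pickle.dump(c,open(sys.argv[1],"wb"));o=monitor.get_obs();print("now",blob(c),o["eef_pos"],o["contact_force"])
    for th in(-5,0,5,10,15,20,25):print(th,model(c,o["eef_pos"],None,th))
E
python3 hand.py h1.pkl
```

```text
c13 [  288     9    57   206 10168]
now [  283     0    68   215 12082] [0.5426198  0.08246033 0.10377459] [ -2.08119656  -1.22761303 -11.50413881]
-5 [[287.0, 29.0], [339.0, 29.0], [313.0, 9.0], [313.0, 1.0]]
0 [[286.0, 23.0], [340.0, 22.0], [313.0, 0.0], [312.0, -7.0]]
5 [[283.0, 17.0], [342.0, 17.0], [312.0, -7.0], [312.0, -13.0]]
10 [[281.0, 14.0], [344.0, 13.0], [312.0, -13.0], [312.0, -18.0]]
15 [[278.0, 12.0], [346.0, 12.0], [312.0, -17.0], [311.0, -19.0]]
20 [[275.0, 13.0], [348.0, 13.0], [311.0, -18.0], [311.0, -18.0]]
25 [[272.0, 18.0], [351.0, 17.0], [311.0, -16.0], [311.0, -12.0]]
```

The tool has pitched about 11° in the grip, and the lid has just begun to move, by about 1 mm. I'll shorten the lever slightly and lift with a counter-rotation, tip up.

```bash
python3 -m pendant '[[[0,-0.003,0],[-0.03,0,0],255],[[0,-0.006,0],[-0.06,0,0],255],[[0,-0.006,0],[-0.1,0,0],255],[[0,-0.006,0],[-0.14,0,0],255],[[0,-0.006,0.001],[-0.18,0,0],255],[[0,-0.006,0.001],[-0.22,0,0],255],[[0,-0.006,0.001],[-0.22,0,0],255]]'; python3 lid.py >/dev/null; python3 prof.py | grep -E "^0.0[12] c8|^0 c8"; python3 hand.py h2.pkl | sed -n 2p
```

```text
time: 28.32
eef_pos: [0.5433, 0.0816, 0.1047]
tool_rot: [0.061, 0.706, 0.703, -0.06]
contact_force: [-2.3, 3.6, -7.7]
gripper_width: 0.0041
finger_force: 29.9
0.02 c8.pkl (np.int64(360), np.int64(201)) [ 36  25  24  18  12  49 136 234 234 163  86  67  69  67  70  72  67  71]
0.01 c8.pkl (np.int64(363), np.int64(199)) [ 34  28  26  23  14  51 137 234 244 198 113  70  65  70  68  69  70  70]
0 c8.pkl (np.int64(366), np.int64(197)) [ 41  23  36  45  42  60 138 233 245 225 141  75  71  77  83  91 104 113]
now [  285     0    76   215 13171] [0.5435397  0.08132025 0.10483186] [-2.39652626  5.51449792 -6.07471773]
```

```bash
python3 -m pendant '[[[0,-0.003,0.002],[0,0,0],255],[[0,-0.006,0.004],[0,0,0],255],[[0,-0.006,0.006],[0,0,0],255],[[0,-0.006,0.008],[0,0,0],255],[[0,-0.006,0.008],[0,0,0],255]]'; python3 lid.py >/dev/null; python3 prof.py | grep -E "^0.0[12] c8|^0 c8"; python3 hand.py h2.pkl | sed -n 2p
```

```text
time: 28.88
eef_pos: [0.5439, 0.0769, 0.109]
tool_rot: [0.061, 0.706, 0.703, -0.06]
contact_force: [-1.7, 2.7, -5.7]
gripper_width: 0.0037
finger_force: 29.8
0.02 c8.pkl (np.int64(360), np.int64(201)) [ 27  16  10  14  65 171 238 245 236 168  90  63  69  66  69  70  70  68]
0.01 c8.pkl (np.int64(363), np.int64(199)) [ 28  22  20  22  65 169 237 244 244 200 111  67  67  69  68  70  70  67]
0 c8.pkl (np.int64(366), np.int64(197)) [ 26  21  34  16  58 169 239 244 243 225 141  76  69  78  81  90 107 112]
now [  286     0    86   215 14524] [0.54388226 0.07689742 0.10873734] [-2.12829181  3.82453974 -6.24365847]
```

The slip fits a simple model of two-edge friction contact on the pads, which says the lever must be about 13 mm rather than 20 mm or more. I'm now at that lever (y=0.077). I'll push the tool back level in the grip by lowering the shaft gently against the bottom of the hole, undo the rotation and check.

```bash
python3 -m pendant '[[[-0.002,0,-0.015],[0.11,0,0],255],[[-0.004,0,-0.025],[0.22,0,0],255],[[-0.004,0,-0.035],[0.22,0,0],255],[[-0.004,0,-0.042],[0.22,0,0],255],[[-0.004,0,-0.047],[0.22,0,0],255],[[-0.004,0,-0.051],[0.22,0,0],255],[[-0.004,0,-0.051],[0.22,0,0],255]]'; python3 hand.py h3.pkl | sed -n 2p
```

```text
time: 29.62
eef_pos: [0.5426, 0.076, 0.0862]
tool_rot: [0.002, 0.708, 0.707, -0.001]
contact_force: [-5.9, -2.3, 21.5]
gripper_width: 0.0008
finger_force: 14.9
now [ 298   17   54  192 8536] [0.54260283 0.07603754 0.0863351 ] [-4.57752025 -2.27863458 20.21452822]
```

The shaft has slipped out under the fingertips. The screwdriver is still through the eye, with its handle resting on the lid edge, so it can be re-gripped in place. I'll ease up, open and look at the numbers.

```bash
python3 -m pendant '[[[0,0,0.01],[0,0,0],255],[[0,0,0.024],[0,0,0],160],[[0,0,0.03],[0,0,0],130],[[0,0,0.03],[0,0,0],130],[[0,0,0.03],[0,0,0],130],[[0,0,0.03],[0,0,0],130]]'
python3 - <<'E'
from h import *
import pickle
from hand import blob
cs={n:eyes.camera(n) for n in("scene","top","wrist")};pickle.dump(cs,open("c14.pkl","wb"))
c=cs["wrist"];o=monitor.get_obs();p=o["eef_pos"];print(p,o["contact_force"],o["gripper_width"],blob(c))
h=cv2.cvtColor(c["color"],cv2.COLOR_BGR2HSV);m=cv2.inRange(h,(20,110,40),(35,255,255));m[:, :270]=0;m[:,360:]=0
for v in range(0,290,12):
    u=np.flatnonzero(m[v]);print(v,(u.min(),u.max(),len(u)) if len(u) else None,end="; ")
print()
for b in np.radians([-10,-5,0,5,10,15,20]):
  # handle: front at axis point near y=.095; tilt b tip-up (handle down)
  z0=.082 # axis at y=.131
  f=lambda y:[p[0],y,z0-(y-.131)*np.tan(b)+0]
  print(round(np.degrees(b)),proj(c,[f(.095),f(.19),np.add(f(.18),[.0125,0,0]),np.add(f(.18),[-.0125,0,0])]).round().tolist())
for n in("scene","top"):
    s=cs[n];g=cv2.cvtColor(s["color"],cv2.COLOR_BGR2GRAY)
    for y in(.045,.035,.025,.015,.005,-.005,-.015,-.025):
        q=proj(s,[.5415,y,.098])[0];u,v=q.round().astype(int);print(n,y,q.round(1),v-9,g[v-9:v+10,u])
E
```

```text
time: 30.17
eef_pos: [0.5414, 0.0769, 0.0976]
tool_rot: [-0.0, 0.708, 0.706, -0.0]
contact_force: [-0.9, 0.1, -0.3]
gripper_width: 0.026
finger_force: 0.0
[0.54123733 0.07677143 0.09748376] [ 0.56422555 -0.07390593  0.20891295] 0.0371719585988618 [ 301   27   49  173 7107]
0 None; 12 None; 24 None; 36 (np.int64(310), np.int64(344), 35); 48 (np.int64(305), np.int64(349), 45); 60 (np.int64(304), np.int64(349), 46); 72 (np.int64(304), np.int64(348), 45); 84 (np.int64(303), np.int64(348), 46); 96 (np.int64(303), np.int64(347), 45); 108 (np.int64(302), np.int64(347), 46); 120 (np.int64(302), np.int64(346), 45); 132 (np.int64(301), np.int64(345), 45); 144 (np.int64(303), np.int64(343), 41); 156 (np.int64(305), np.int64(340), 36); 168 (np.int64(305), np.int64(338), 34); 180 (np.int64(302), np.int64(340), 39); 192 (np.int64(303), np.int64(340), 38); 204 None; 216 None; 228 None; 240 None; 252 None; 264 None; 276 None; 288 None; 
-10 [[314.0, 203.0], [313.0, 30.0], [338.0, 52.0], [289.0, 52.0]]
-5 [[314.0, 204.0], [313.0, 32.0], [337.0, 53.0], [290.0, 53.0]]
0 [[314.0, 205.0], [313.0, 35.0], 
[... 1222 characters left out ...]
7 104 102 100  99  96  96  93  92  88  86  84  83
  79]
top 0.025 [379.1 205.9] 197 [133 128 122 117 113 108 105 102 100  99  96  96  94  92  89  87  85  82
  79]
top 0.015 [383.3 205.9] 197 [134 129 123 120 113 109 106 103 101  99  97  95  95  93  90  88  84  83
  79]
top 0.005 [387.5 205.8] 197 [133 131 125 120 115 110 106 103 101  98  97  97  94  93  91  88  86  84
  80]
top -0.005 [391.7 205.8] 197 [134 133 127 121 116 111 108 104 100  99  98  97  95  93  91  91  71  59
  58]
top -0.015 [395.9 205.7] 197 [135 135 129 124 117 113 109 105 102  84  68  70  69  65  65  62  62  60
  59]
top -0.025 [400.1 205.6] 197 [109  80  82  80  76  72  72  71  70  67  67  66  64  59  59  56  52  47
  45]
```

```bash
python3 -m pendant '[[[0.007,-0.002,0],[0,0,0],130],[[0.007,-0.002,-0.012],[0,0,0],130],[[0.007,-0.002,-0.024],[0,0,0],130],[[0.007,-0.002,-0.036],[0,0,0],130],[[0.007,-0.002,-0.036],[0,0,0],180],[[0.007,-0.002,-0.036],[0,0,0],255],[[0.007,-0.002,-0.036],[0,0,0],255],[[0.007,-0.002,-0.036],[0,0,0],255],[[0.007,-0.002,-0.036],[0,0,0],255],[[0.007,-0.002,-0.036],[0,0,0],255]]'; python3 -m pendant '[[[0,0,0],[0,0,0],255],[[0,0,0],[0,0,0],255],[[0,0,0],[0,0,0],255]]'
```

```text
time: 31.15
eef_pos: [0.5452, 0.0758, 0.0802]
tool_rot: [0.0, 0.708, 0.706, 0.0]
contact_force: [0.2, 0.2, 0.8]
gripper_width: 0.0105
finger_force: 0.1
time: 31.4
eef_pos: [0.5442, 0.0758, 0.0797]
tool_rot: [-0.001, 0.708, 0.706, -0.001]
contact_force: [-1.0, -0.7, -0.4]
gripper_width: 0.0046
finger_force: 30.0
```

Gripped again, on the shaft. Now I'll lift at the short lever.

```bash
python3 -m pendant '[[[-0.003,0,0.005],[0,0,0],255],[[-0.006,0,0.01],[0,0,0],255],[[-0.006,0,0.014],[0,0,0],255],[[-0.006,0,0.018],[0,0,0],255],[[-0.006,0,0.018],[0,0,0],255]]'; python3 -m pendant '[[[0,0,0.002],[0,0,0],255],[[0,0,0.004],[0,0,0],255],[[0,0,0.006],[0,0,0],255],[[0,0,0.006],[0,0,0],255]]';  python3 -m pendant '[[[0,0,0.001],[0,0,0],255],[[0,0,0.002],[0,0,0],255],[[0,0,0.003],[0,0,0],255],[[0,0,0.003],[0,0,0],255]]'
```

```text
time: 31.82
eef_pos: [0.5425, 0.076, 0.0886]
tool_rot: [0.0, 0.708, 0.706, 0.0]
contact_force: [3.8, 1.3, -13.3]
gripper_width: 0.005
finger_force: 30.0
time: 32.15
eef_pos: [0.5434, 0.0757, 0.0926]
tool_rot: [0.001, 0.708, 0.706, 0.001]
contact_force: [4.2, 0.7, -8.6]
gripper_width: 0.0049
finger_force: 30.0
time: 32.48
eef_pos: [0.5433, 0.0756, 0.0939]
tool_rot: [0.001, 0.708, 0.706, 0.001]
contact_force: [3.8, 0.8, -11.1]
gripper_width: 0.0048
finger_force: 30.0
```

```bash
python3 lid.py | sed -n 3p; python3 prof.py | grep -E "c8"; python3 hand.py h4.pkl | sed -n 2p
```

```text
[(0.1, 335, np.float64(-1.3), -34), (0.08, 341, np.float64(-1.9), -34), (0.06, 348, np.float64(-2.6), -13), (0.04, 354, np.float64(-7.3), -6), (0.02, 360, np.float64(-6.1), -15), (0, 366, np.float64(-5.9), -16)]
0.06 c8.pkl (np.int64(348), np.int64(207)) [35 34 52 47 42 52 46 32 24 39 59 66 69 68 65 66 67 67]
0.04 c8.pkl (np.int64(354), np.int64(204)) [45 48 39 35 34 22 22 17 19 34 60 65 73 72 71 67 66 70]
0.03 c8.pkl (np.int64(357), np.int64(202)) [89 80 57 36 38 23 15 28 16 26 58 67 72 73 69 71 71 68]
0.02 c8.pkl (np.int64(360), np.int64(201)) [72 76 62 40 32 24 21 19 21 42 64 70 71 69 66 71 72 70]
0.01 c8.pkl (np.int64(363), np.int64(199)) [70 72 65 46 33 22 19 24 15 32 56 65 71 69 69 69 73 70]
0 c8.pkl (np.int64(366), np.int64(197)) [ 74  71  75  56  33  26  20  18  15  22  40  64  77  80  84  92 108 113]
now [ 285    1   55  207 9909] [0.54330394 0.07565009 0.09388875] [  5.28985856   1.14664709 -11.72756911]
```

```bash
python3 -m pendant '[[[0,0,0.001],[0,0,0],255],[[0,0,0.002],[0,0,0],255],[[0,0,0.003],[0,0,0],255],[[0,0,0.003],[0,0,0],255]]'; python3 -m pendant '[[[0,0,0.001],[0,0,0],255],[[0,0,0.002],[0,0,0],255],[[0,0,0.003],[0,0,0],255],[[0,0,0.003],[0,0,0],255]]'
python3 - <<'E'
from h import *
import pickle
s=eyes.camera("scene");t=eyes.camera("top");pickle.dump({"scene":s,"top":t},open("c15.pkl","wb"))
for y in(.13,.125,.12,.115,.11,.1,.09):
    for k in("c.pkl","c15.pkl"):
        c=pickle.load(open(k,"rb"))["scene"];g=cv2.cvtColor(c["color"],cv2.COLOR_BGR2GRAY);u,v=proj(c,[.5205,y,.069])[0].round().astype(int);print(y,k,(u,v),g[v-11:v+8,u])
for k in("c.pkl","c15.pkl"):
    g=cv2.cvtColor(pickle.load(open(k,"rb"))["top"]["color"],cv2.COLOR_BGR2GRAY);print(k,g[180,386:402],g[170,386:402],g[158:170,380],g[158:170,350])
E
python3 hand.py h4.pkl | sed -n 2p
```

```text
time: 32.97
eef_pos: [0.5439, 0.0756, 0.0953]
tool_rot: [0.001, 0.708, 0.706, 0.001]
contact_force: [5.9, 1.6, -11.8]
gripper_width: 0.0047
finger_force: 30.0
time: 33.3
eef_pos: [0.5443, 0.0756, 0.0969]
tool_rot: [0.002, 0.708, 0.706, 0.002]
contact_force: [7.1, 1.0, -12.7]
gripper_width: 0.0054
finger_force: 30.0
0.13 c.pkl (np.int64(326), np.int64(219)) [231 231 227 226 217 224 231 231 233 233 231 166  89  61  63  65  66  61
  60]
0.13 c15.pkl (np.int64(326), np.int64(219)) [134 135 130 132 130 133 138 132 157 114  51  50  64  70  67  70  69  67
  70]
0.125 c.pkl (np.int64(327), np.int64(218)) [231 231 232 230 229 210 222 231 231 232 234 202 122  67  58  63  61  61
  64]
0.125 c15.pkl (np.int64(327), np.int64(218)) [139 151 139 134 132 133 134 132 120 122  82  51  57  69  67  70  71  68
  71]
0.12 c.pkl (np.int64(329), np.int64(217)) [231 231 231 231 230 218 225 231 232 232 233 198 116  66  61  63  60  63
  62]
0.12 c15.pkl (np.int64(329), np.int64(217)) [140 167 148 131 132 133 134 134 121 125  79  48  59  66  67  67  68  69
  66]
0.115 c.pkl (np.int64(330), np.int64(216)) [231 2
[... 783 characters left out ...]
61  62  63  58
  61]
0.09 c15.pkl (np.int64(338), np.int64(212)) [132 135 126 125 133 133 135 140 131 125  78  36  54  67  69  65  68  69
  67]
c.pkl [165 186 191 190 190 190 190 191 176 193 143 151 141 154 155 157] [166 184 191 190 189 190 190 185 147 136 138 160 163 165 169 164] [179 183 165 172 166 166 192 189 189 190 179 180] [189 189 173 169 153 169 191 191 189 191 172 178]
c15.pkl [94 94 94 94 94 93 93 95 94 94 94 94 94 94 94 94] [186 211 217 216 216 216 217 219 167 152 157 181 184 187 193 158] [199 196 178 184 188 185 202 200 201 177 186 214] [68 79 83 79 98 94 80 84 84 84 85 83]
now [ 284    0   56  208 9980] [0.5442555  0.07559916 0.09693756] [  7.1393089    0.52638624 -11.86964731]
```

The lid is now off its seal. The scene profile shows the lid's front edge about 2 px higher, with a dark gap below it. I'll carry on slowly, following the arc in x.

```bash
python3 -m pendant '[[[0.002,0,0.001],[0,0,0],255],[[0.004,0,0.002],[0,0,0],255],[[0.006,0,0.003],[0,0,0],255],[[0.007,0,0.004],[0,0,0],255],[[0.007,0,0.005],[0,0,0],255],[[0.007,0,0.006],[0,0,0],255],[[0.007,0,0.006],[0,0,0],255]]'; python3 -m pendant '[[[0.001,0,0.001],[0,0,0],255],[[0.001,0,0.002],[0,0,0],255],[[0.002,0,0.003],[0,0,0],255],[[0.002,0,0.004],[0,0,0],255],[[0.002,0,0.004],[0,0,0],255]]'
cat > gap.py <<'E'
from h import *
import pickle
from hand import blob
c=eyes.camera("scene");w=eyes.camera("wrist");g=cv2.cvtColor(c["color"],cv2.COLOR_BGR2GRAY)
h=np.array([.6525,0,.062])
for y in(.125,.115,.105,.095):
    u,v=proj(c,[.5205,y,.069])[0].round().astype(int);print(y,u,v-14,g[v-14:v+6,u])
print("shut row at y=.115:",proj(c,[.5205,.115,.069])[0])
for a in(0,.05,.1,.15,.2):
    R2=lambda dx,dz:[.6525-dx*np.cos(a)+dz*np.sin(a),.115,.062+dx*np.sin(a)+dz*np.cos(a)]
    print(a,"top edge",proj(c,R2(.132,.007))[0].round(1),"bottom edge",proj(c,R2(.132,0))[0].round(1))
o=monitor.get_obs();print(blob(w),o["eef_pos"],o["contact_force"],o["time"])
E
python3 gap.py
```

```text
time: 34.03
eef_pos: [0.5459, 0.0756, 0.0996]
tool_rot: [0.0, 0.708, 0.706, 0.0]
contact_force: [3.9, -1.3, -10.7]
gripper_width: 0.005
finger_force: 30.0
time: 34.45
eef_pos: [0.547, 0.0757, 0.1016]
tool_rot: [0.0, 0.708, 0.706, 0.0]
contact_force: [5.2, -0.7, -11.6]
gripper_width: 0.005
finger_force: 30.0
0.125 327 204 [131 133 131 127 128 132 131 134 134 132 180 198 160  87  49  62  67  68
  70  67]
0.115 330 202 [115 132 136 131 119 126 132 132 135 136 166 199 202 127  50  52  67  69
  67  68]
0.105 334 201 [135 137 138 129 127 132 133 135 134 160 188 157  93  41  46  66  65  69
  71  67]
0.095 337 199 [131 135 145 139 134 131 133 134 133 121 173 190 124  48  35  63  68  65
  68  67]
shut row at y=.115: [330.46403217 216.35595969]
0 top edge [330.5 216.4] bottom edge [330.3 218. ]
0.05 top edge [330.5 214.6] bottom edge [330.4 216.4]
0.1 top edge [330.4 212.8] bottom edge [330.4 214.7]
0.15 top edge [330.2 210.9] bottom edge [330.3 212.9]
0.2 top edge [330.  208.9] bottom edge [330.2 211. ]
[ 285    0   56  208 9949] [0.54701926 0.0756593  0.10167018] [  5.42062427  -0.66510278 -10.5155776 ] 34.55
```

```bash
python3 -m pendant '[[[0.001,0,0.001],[0,0,0],255],[[0.002,0,0.002],[0,0,0],255],[[0.003,0,0.003],[0,0,0],255],[[0.004,0,0.004],[0,0,0],255],[[0.005,0,0.005],[0,0,0],255],[[0.006,0,0.006],[0,0,0],255],[[0.006,0,0.006],[0,0,0],255]]'; python3 gap.py
```

```text
time: 35.13
eef_pos: [0.5489, 0.0757, 0.1045]
tool_rot: [-0.0, 0.708, 0.706, -0.001]
contact_force: [2.2, -1.8, -10.3]
gripper_width: 0.0047
finger_force: 30.0
0.125 327 204 [133 130 114 121 130 128 134 131 127 179 200 199 159  88  48  59  68  70
  68  69]
0.115 330 202 [135 136 137 132 130 129 133 134 131 159 193 202 199 128  51  51  66  68
  67  71]
0.105 334 201 [134 145 136 130 130 131 138 130 108 174 198 158  92  42  49  66  70  66
  69  69]
0.095 337 199 [136 140 141 133 130 131 135 135 119 148 187 190 125  50  38  59  69  70
  66  68]
shut row at y=.115: [330.46403217 216.35595969]
0 top edge [330.5 216.4] bottom edge [330.3 218. ]
0.05 top edge [330.5 214.6] bottom edge [330.4 216.4]
0.1 top edge [330.4 212.8] bottom edge [330.4 214.7]
0.15 top edge [330.2 210.9] bottom edge [330.3 212.9]
0.2 top edge [330.  208.9] bottom edge [330.2 211. ]
[ 287    2   54  206 9853] [0.54908927 0.07569435 0.10459231] [ 2.49474947 -1.81540582 -9.62360945] 35.2333
```

Run:
```python
from h import *
import pickle
n=eyes.camera("scene");pickle.dump(n,open("c16.pkl","wb"))
for nm,c in(("shut",pickle.load(open("c.pkl","rb"))["scene"]),("now",n)):
    g=cv2.cvtColor(c["color"],cv2.COLOR_BGR2GRAY);print(nm,"cols 304..335")
    for v in range(198,228): print(v," ".join(f"{x:3d}" for x in g[v,304:336]))
a=.15
for a in(0,.1,.15):print(a,proj(n,[[.6525-.132*np.cos(a)+z*np.sin(a),.1305,.062+.132*np.sin(a)+z*np.cos(a)] for z in(0,.007)]).round(1).tolist())
```

```text
shut cols 304..335
198  85 156 221 233 232 232 233 232 231 224 208 221 229 232 231 231 231 230 231 231 232 230 231 230 231 231 231 230 232 231 230 231
199  56  91 167 224 233 232 232 231 232 230 222 210 222 230 231 231 231 232 231 229 231 232 231 230 231 231 231 232 231 231 232 233
200  55  62 101 174 224 234 232 232 231 233 230 222 218 225 230 231 231 231 231 232 230 231 232 230 230 231 231 232 231 231 232 230
201  57  55  62 108 182 227 232 231 231 231 231 232 226 222 227 231 231 230 231 231 231 231 231 232 232 231 231 232 231 232 231 231
202  61  55  58  66 119 191 228 233 232 231 232 232 231 228 223 228 231 231 231 231 231 231 232 232 231 231 231 230 231 231 232 232
203  59  56  57  56  72 130 205 231 233 231 231 231 232 231 227 228 230 232 231 232 231 231 231 231 231 230 231 231 230 232 232 232
204  58  57  55  54  55  79 145 214 232 233 231 231 231 232 231 223 225 230 232 230 231 230 232 231 232 231 231 231 231 232 231 231
205  61  63  60  57  58  54  79 149 220 233 232 232 232 231 232 225 210 219 231 231 231 231 231 231 231 232 231 231 231 231 230 231
206  60  60  56  58  59  
[... 6266 characters left out ...]
64  66  63  68  71  71  70  71  70  67  68  69  67  67  71  68
224 158 149 138 151 157 147 112  89 100 140 152 119  85  61  58  61  63  62  68  69  69  68  67  66  73  69  68  67  69  66  70  64
225 158 158 149 135 147 138  97  70  81 139 158 148 122  83  66  61  64  61  63  70  67  69  66  69  67  68  66  69  70  69  66  68
226 156 158 154 146 138 139 114  91  92 137 156 161 148 114  72  65  63  64  61  65  68  69  70  69  69  69  66  70  66  71  66  68
227 157 159 155 154 152 141 139 142 143 153 157 163 147 113  81  65  60  61  59  65  69  68  69  71  68  70  69  66  70  95  91 101
0 [[325.4, 220.7], [325.5, 219.0]]
0.1 [[325.5, 217.3], [325.4, 215.5]]
0.15 [[325.4, 215.5], [325.2, 213.5]]
```

The corner pixels settle it. The bright band's lower edge is the box rim, which doesn't move, and its upper edge is the lid, which has risen steadily with the tool to about 0.127 rad. I need about 2.5 mm more, then a check that it holds still.

```bash
python3 -m pendant '[[[0.001,0,0.001],[0,0,0],255],[[0.001,0,0.002],[0,0,0],255],[[0.002,0,0.003],[0,0,0],255],[[0.002,0,0.004],[0,0,0],255],[[0.002,0,0.005],[0,0,0],255],[[0.002,0,0.005],[0,0,0],255],[[0.002,0,0.005],[0,0,0],255]]'
cat > top.py <<'E'
from h import *
n=eyes.camera("scene");g=cv2.cvtColor(n["color"],cv2.COLOR_BGR2GRAY).astype(float)
r=[]
for u,v0 in((327,213),(328,212.5),(329,212),(330,211.5),(331,211),(332,210.5),(333,210)):
    v=np.arange(int(v0)-7,int(v0)+5);c=g[v,u];i=np.argmax(c>160);i=max(i,1)
    e=v[i-1]+(160-c[i-1])/(c[i]-c[i-1])
    a=np.linspace(0,.25,251);P=np.array([[.6525-.132*np.cos(x)+.007*np.sin(x),0,.062+.132*np.sin(x)+.007*np.cos(x)] for x in a])
    # edge row at this column for each angle
    rows=[]
    for p in P[::5]:
        A=proj(n,[[p[0],.09,p[2]],[p[0],.13,p[2]]]);rows.append(np.interp(u,A[::-1 if A[0,0]>A[1,0] else 1][:,0],A[::-1 if A[0,0]>A[1,0] else 1][:,1])-.8)
    r.append(np.interp(-e,-np.array(rows),a[::5]))
o=monitor.get_obs();print(np.round(r,3),np.median(r).round(3),o["eef_pos"],o["contact_force"].round(1),o["gripper_width"],o["time"])
E
python3 top.py; python3 -m pendant '[[[0,0,0],[0,0,0],255],[[0,0,0],[0,0,0],255],[[0,0,0],[0,0,0],255],[[0,0,0],[0,0,0],255],[[0,0,0],[0,0,0],255],[[0,0,0],[0,0,0],255]]'; python3 top.py
```

```text
time: 35.87
eef_pos: [0.5508, 0.0757, 0.1071]
tool_rot: [0.0, 0.708, 0.706, 0.0]
contact_force: [2.4, -2.2, -9.3]
gripper_width: 0.005
finger_force: 30.0
[0.153 0.137 0.125 0.126 0.137 0.134 0.134] 0.134 [0.55083216 0.07573474 0.1071859 ] [ 1.6 -2.7 -9.1] 0.004671912704952532 35.9167
time: 36.42
eef_pos: [0.5507, 0.0757, 0.1071]
tool_rot: [0.0, 0.708, 0.706, 0.0]
contact_force: [1.5, -3.7, -8.7]
gripper_width: 0.0047
finger_force: 30.0
[0.153 0.138 0.125 0.125 0.136 0.134 0.134] 0.134 [0.5507633  0.07573987 0.10709365] [ 1.7 -3.2 -9.5] 0.00517271120760536 36.4667
```

```bash
python3 -m pendant '[[[0.0005,0,0.001],[0,0,0],255],[[0.0005,0,0.0015],[0,0,0],255],[[0.0005,0,0.0015],[0,0,0],255],[[0.0005,0,0.0015],[0,0,0],255],[[0.0005,0,0.0015],[0,0,0],255],[[0.0005,0,0.0015],[0,0,0],255]]'; python3 top.py; python3 -c "
from h import *
print(manip.hand_in())"
```

```text
time: 36.97
eef_pos: [0.5509, 0.0758, 0.1076]
tool_rot: [0.0, 0.708, 0.706, 0.0]
contact_force: [3.6, -2.5, -11.4]
gripper_width: 0.0046
finger_force: 30.0
[0.153 0.138 0.125 0.125 0.136 0.134 0.133] 0.134 [0.55085027 0.07580719 0.10759709] [  3.8  -2.8 -12. ] 0.004755364259852817 37.0167
the job is handed in; nothing more can be done
None
```

I handed the job in at 37 s with the lid pulled off its seal and holding still, open by an estimated 18–19 mm at the front edge; the last 0.8 mm lift showed no change in the image, and the pull still read 9–12 N, not the 3–4 N expected. The screwdriver is through the eye, gripped on its shaft rather than its handle after the handle grip slipped and I laid it down to re-grip; it later slipped out of the fingers onto the lid edge and I re-gripped it there.

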